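Pin the sliding plates of a rail carrier in line and lock it

TASK

Take the steel alignment pin out of its stand and thread it, knob up, down through the two sliding plates on the rail carrier and into the bore of the block under them until its collar sits flush on the top plate; the plates are out of line, so find each hole gently by feel, shift the plates with the pin and never force it. Then swing the cam lock lever round to its stop along the rail, let go, leave the pin fully home, and leave everything else on the bench where it is.

Things in the scene. Friction and masses are not known exactly. Their poses are not given: they have to be found in the camera images.
- pin: Steel alignment pin, about 0.13 kg, 103 mm long, starts upright in the stand, yaw differs. Origin at its lower end, z up. From the bottom: cone nose 4 mm long (8 to 12 mm wide), shank 12 mm diameter to 63 mm, round collar 22 mm diameter from 63 to 67 mm, square knob 16 x 16 mm (faces square to its x and y) from 67 to 103 mm.
- pin_tip (a point): Centre of the pin's lower end (the same point as the origin of the pin).
- stand: Black stand, fixed, 60 x 60 x 45 mm, origin at the centre of its underside, z up; a hole of 13.5 mm diameter, 40 mm deep, in the centre of its top. The pin starts in it, tip on the hole's floor, 5 mm above the underside.
- top_hole (a point): Centre of the 13.5 mm hole at the upper face of the top plate (50 mm across x 78 mm along the rail, 8 mm thick). y along the rail, x across, z up. The plate slides only along the rail, 13 mm either way from in line with the bore; about 1.5 N moves it. Starts up to 9 mm off. Four corner posts, 40 mm along and 31 mm across from the bore, end 2 mm below its upper face.
- bore (a point): Centre of the mouth of the bore (13.5 mm diameter, 30 mm deep, vertical) in the block on the carrier, 10 mm below the middle plate's underside, 38 mm below the top plate's upper face; y along the rail. With the collar on the top plate the pin's tip is 25 mm below it. The carrier stands on soft isolators: sinks 1 mm for every 2 N, at most 10 mm, and springs back.
- cam_lever (a joint): Cam lock lever on the carrier, turning about a vertical axis, clockwise seen from above as the value grows. 0 (open): it points across the rail to -x of the stack's axes. Its stop is at 1.45 rad, pointing nearly along the rail (+y). Starts at 0 to 0.3 rad. Stays where it is left; its tip takes about 2 N to push.
- lever_pivot (a point): On the lever's turning axis at the mid height of its arm, 100 mm along the rail (+y) from the bore and 16 mm below the bore's mouth. Axes as the bore's.
- lever_tip (a point): Centre of the lever's round end (16 mm diameter, 14 mm tall), 80 mm from the pivot; the arm is a bar 12 mm wide and 12 mm tall, 6 mm above and below this point. The carrier's top lies 14 mm below this height, the rail's top 34 mm and the mat 64 mm below.
- lens_mount: Bystander: brass lens mount, a 42 mm ring on a 44 mm square foot, 65 mm tall. Origin under its foot.
- kin_base: Bystander: black kinematic base, two 60 mm square plates, 34 mm tall. Origin under its centre.
- shield: Bystander: clear acrylic beam shield, 120 mm wide, 116 mm tall, on a black foot. Origin under its foot.
- angle_plate: Bystander: steel right-angle plate, 70 x 60 mm foot, 78 mm tall. Origin under its foot.
- post: Bystander: short thick steel post, 25 mm diameter, 50 mm tall. Origin under its foot.
- driver: Bystander: small screwdriver lying on the bench, 140 mm long.
- jar: Bystander: amber jar, 48 mm diameter, 50 mm tall. Origin under its centre.
- rail: Dark cast rail on the rubber mat, fixed, 340 mm long (along its y), 70 mm wide, with all it carries: carrier, plates, block and lever. Origin at the centre of its underside, straight under the bore, 80 mm below its mouth; y along the rail, x across it.
- carrier: Carrier on the rail: carries block, middle and top plate, lever; origin as the rail's. The middle plate (size and hole as the top plate, upper face 20 mm below the top one's, 12 mm clear space between) slides only along the rail, 10 mm either way from in line with the bore, pushed by about 4 N. Its position is not measured: 3 to 9 mm off the bore, over 6 mm out of line with the top plate.
Not all that is in view belongs to the job. Leave any purple look-alike of the pin alone.

How it is judged:
On the way, in this order (a step that is already met when the one before it is completed fails the run):
1. the pin is through both plates and fully home in the bore (z of pin_tip in the frame of bore below -0.022 m and horizontal distance between pin_tip and bore below 0.004 m and angle between pin's own z axis and vertical below 0.06 rad), for 0.2 s.
2. the cam lever is swung to its locked end (value of joint cam_lever above 1.25 rad), for 0.2 s.
At the end, for the whole second after the job is handed in: The pin stands at rest, upright within 0.06 rad, its tip 22 mm or more below the mouth of the bore (25 mm is flush) and within 4 mm of its axis; the lever stands beyond 1.25 rad (stop at 1.45) (all of step 1 and value of joint cam_lever above 1.25 rad and linear speed of pin below 0.02 m/s); the robot touches nothing.
It fails at once if the pin is pressed on the plates, block or carrier with more than 20 N (contact force between pin and rail above 20 N).
It fails at once if the robot presses on the rail, its carrier, plates or lever with more than 25 N (contact force between any of the fingers, the arm and rail above 25 N).
It fails at once if a bystander is moved by more than 25 mm (distance of any of lens_mount, kin_base, shield, angle_plate, post, driver, jar from where it was at the start of the episode above 0.025 m).
It also fails if it takes over 64 s, if anything falls off the work surface, if the arm or the gripper's body presses on something with over 40 N, if the wrist force passes 120 N, or if a joint passes its speed limit or range.

ROBOT

A 6-joint arm with a two-finger parallel gripper is mounted at the origin on the work surface. World frame = base frame: x ahead of the robot, y to its left, z up, the work surface at z = 0. Lengths are in m, angles in rad, forces in N, time in s.
With the tool pointing down it reaches from about 0.325 to 0.925 m from the base axis. Payload 3.1 kg.
Tool frame: the origin (TCP) lies at the very end of the fingers, on their centre line; the grasp point (between the pads) lies 19 mm behind it; z points along the fingers, y is the direction in which the jaws open and shut (so a half turn about z gives the same grasp; the last joint's range is limited). The gripper opens to 85 mm and grips with 20 to 120 N. Pads are 22 mm wide; open, the fingers measure 114 mm over their backs; the gripper's body (76 mm by 85 mm) begins 54 mm behind the grasp point. The pads swing forward as they close: fully open they stand 13 mm farther back than shut.
Start: joints at [1.095, 0.217, 1.613, -0, 1.311, -0.112], TCP at [0.222, 0.584, 0.2] pointing down, gripper open.
Joint ranges: [-2.75, 2.75], [-0.78, 2.1], [0.31, 2.55], [-1.13, 4.27], [0.13, 2.63], [-2.58, 2.58]. Speed limits (rad/s): [2.79, 2.79, 3.14, 3.14, 3.14, 3.14].

INTERFACE

Orientations are given as a unit quaternion [x, y, z, w].
In Python, from bench import bot, viewer gives the robot as it stands. The module is installed in compiled form; this text tells all that it offers.
- The arm moves only by the tool send_rows, never from a script. Its argument "targets" is a list of rows, each a list of 3 entries, a list of its own where there are three numbers: the turn, a rotation vector about the world's x, y, z in degrees, then the shift along the world's x, y, z in m, then the closure in counts, from 0 (fully open) to 255 (shut). A call has 1 to 8 rows; each row is the pose to reach, as a shift and turn from the pose commanded when the call began; what a row does not reach only later rows make up. A row lasts 1/10 s, in which the tool goes at most 50 mm and 8.59 degrees, less where a joint would pass 70% of its speed; a pose out of reach is approached as far as the arm can. A call with a gripper value outside its range is refused whole. The fingers move at their own pace and stop on an object; the grip force is fixed at half the most. Time passes only in rows, so rows that repeat a pose let the fingers close. It gives the time, the measured TCP pose, the force and the opening at its end, in the units of the state.
- bot.get_obs(): the state, without advancing time (a new reading comes with each control period).
- viewer.read_camera(name): name is "scene" or "top"; returns a dict with "pixels" (384x512x3 uint8, blue, green, red), "fovy" (degrees; the focal length in pixels is half the picture's height over the tangent of half this angle, whatever the lens; pixels are square), "cx", "cy" (the principal point, pixels), "k1" (the pictures are not rectified: a ray, as slopes to the right and down, at radius r is drawn at 1 + k1 r^2 times it, then the intrinsics apply), "pose" (4x4, takes a point from camera to world coordinates). Camera axes: x right, y down, z forward; pixel columns grow to the right and rows downward; lengths in m; the calibration is good to about 2 mm. A picture is of the moment at which its call begins. There is no depth.
- bot.sign_off(): hands the job in, once; it reports no verdict.
The state is a dict: "time": time; "qpos": joint angles; "qvel": joint speeds; "joint_torque": joint torques, N m; "tcp_pos": TCP position; "tool_rot": TCP orientation; "ft_force": force on the tool from outside, world axes, zero at the start; "torque": the same for the moment, N m; "opening": finger opening in m.
Only numpy, scipy, OpenCV 4.12 (cv2) and the standard library are available. Lean on these libraries where they do the work, as an engineer would, in place of code of your own. Each camera call takes 0.05 s, during which the arm holds its last target.

## Working session

There is one attempt and no reset: what is moved stays moved. The work goes in short steps, Python scripts to look and compute and a tool call to move; the robot and the scene stay as the last step left them, time stands still between calls to the robot, and variables do not carry over. Pictures are saved under pics/ and viewed, and the job is handed in when it is done.

Besides the shell and the picture viewer there is one more tool, called after "Request:" by a JSON object that holds its "op" and its "data". send_rows: Moves the arm, as the interface text tells. Its arguments: {"type":"object","properties":{"targets":{"type":"array"}},"required":["targets"]}

```bash
mkdir -p pics; cat > h.py <<'E'
import numpy as np, cv2
from bench import bot, viewer
def cam(n):
    return viewer.read_camera(n)
def K(c):
    f=384/2/np.tan(np.radians(c['fovy'])/2); return f
def ray(c,u,v):
    f=K(c); d=np.array([(u-c['cx'])/f,(v-c['cy'])/f]); s=d.copy()
    for _ in range(30): s=d/(1+c['k1']*(s@s))
    P=np.array(c['pose']); r=P[:3,:3]@np.array([s[0],s[1],1]); return P[:3,3],r/np.linalg.norm(r)
def onz(c,u,v,z):
    o,r=ray(c,u,v); return o+r*(z-o[2])/r[2]
def proj(c,p):
    P=np.array(c['pose']); q=P[:3,:3].T@(np.array(p)-P[:3,3]); s=q[:2]/q[2]; s=s*(1+c['k1']*(s@s)); return s*K(c)+[c['cx'],c['cy']]
def two(c1,a,c2,b):
    o1,r1=ray(c1,*a);o2,r2=ray(c2,*b)
    t=np.linalg.lstsq(np.c_[r1,-r2],o2-o1,rcond=None)[0]
    p,q=o1+r1*t[0],o2+r2*t[1]; return (p+q)/2,np.linalg.norm(p-q)
E
python3 - <<'E'
from h import *
import pickle
for n in('scene','top'):
    c=cam(n); pickle.dump(c,open(n+'0.pkl','wb')); cv2.imwrite(f'pics/{n}0.png',cv2.resize(c['pixels'],(800,600),interpolation=cv2.INTER_CUBIC))
    print(n,c['fovy'],c['cx'],c['cy'],c['k1'],np.round(c['pose'],3))
print(bot.get_obs())
E
```

```text
scene 48.58280547640295 260.739464614435 190.50966872012657 -0.022039716363855422 [[ 0.241  0.549 -0.8    1.452]
 [ 0.97  -0.143  0.194 -0.149]
 [-0.008 -0.824 -0.567  0.811]
 [ 0.     0.     0.     1.   ]]
top 57.37438555049135 257.2287058419759 192.92246655668075 0.022095952247594263 [[ 0.009 -0.99   0.141  0.355]
 [-1.    -0.007  0.013  0.079]
 [-0.012 -0.141 -0.99   1.236]
 [ 0.     0.     0.     1.   ]]
{'time': 0.1, 'qpos': array([ 1.09478872e+00,  2.17652840e-01,  1.61479945e+00, -5.17625439e-06,
        1.31131568e+00, -1.12214310e-01]), 'qvel': array([-0.00021388, -0.00280407, -0.00308351,  0.00072792, -0.00185434,
       -0.00109578]), 'joint_torque': array([-1.49372019e-03, -3.98075759e+01, -3.04971313e+01, -1.96050969e-04,
        4.22565441e-03,  1.64943276e-05]), 'tcp_pos': array([0.22200253, 0.58337222, 0.19910152]), 'tool_rot': array([ 1.80894495e-01,  9.83501906e-01, -1.04168000e-03, -3.12907070e-04]), 'ft_force': array([-0.4564071 , -0.70599752,  0.15879578]), 'torque': array([0.02514158, 0.02411107, 0.00699596]), 'opening': 0.08530832812716328}
```

View pics/scene0.png

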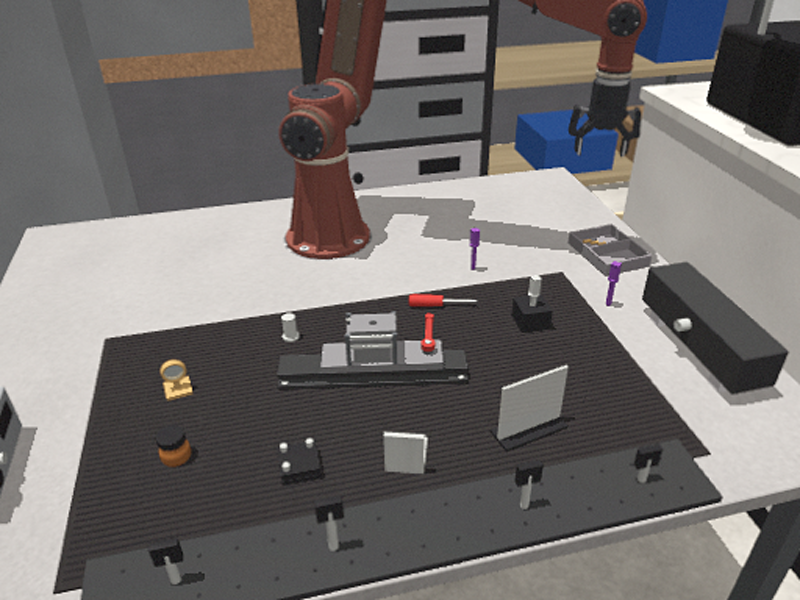

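View pics/top0.png

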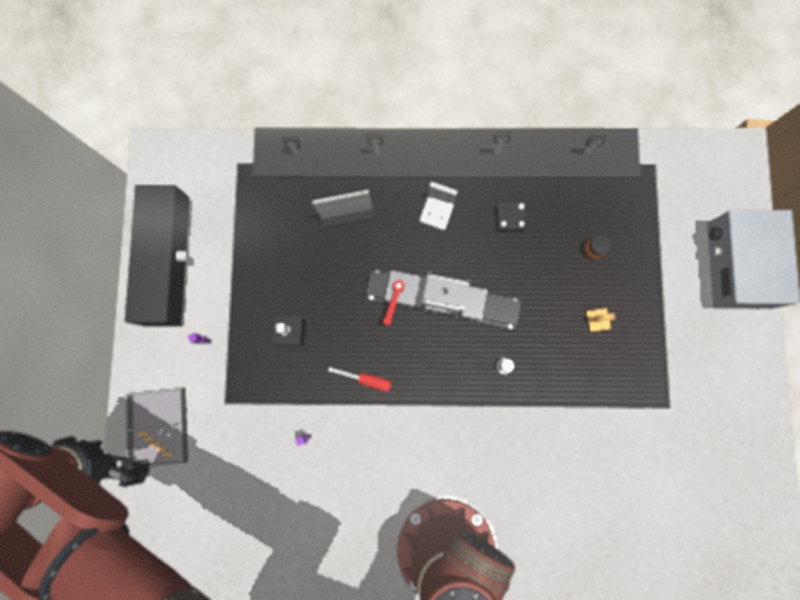

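```bash
python3 - <<'E'
from h import *
import pickle
s=pickle.load(open('scene0.pkl','rb'))['pixels'];t=pickle.load(open('top0.pkl','rb'))['pixels']
def crop(im,x0,x1,y0,y1,n):
    k=min(800/(x1-x0),600/(y1-y0));k=int(k)
    cv2.imwrite(n,cv2.resize(im[y0:y1,x0:x1],None,fx=k,fy=k,interpolation=cv2.INTER_NEAREST))
    print(n,k)
crop(t,160,340,160,240,'pics/tc.png'); crop(s,170,365,165,255,'pics/sc.png')
E
```

```text
pics/tc.png 4
pics/sc.png 4
```

View pics/tc.png

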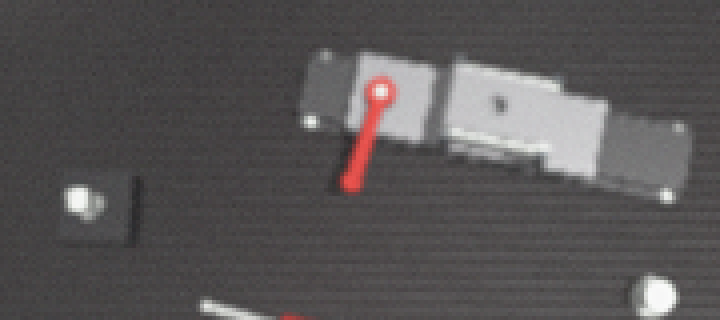

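View pics/sc.png

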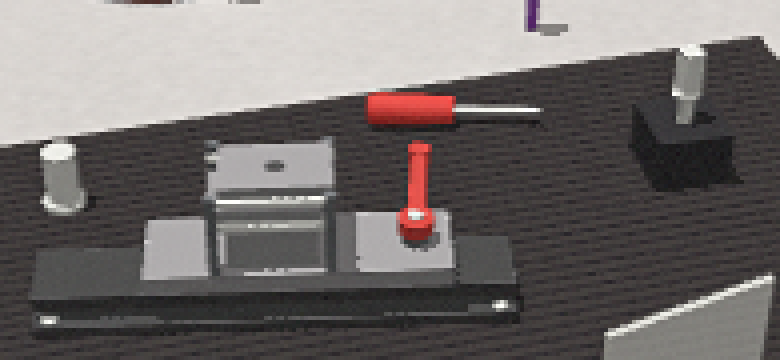

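```bash
python3 - <<'E'
from h import *
import pickle
S=pickle.load(open('scene0.pkl','rb'));T=pickle.load(open('top0.pkl','rb'))
s=S['pixels'];t=T['pixels']
def blob(im,x,y,r,mode):
    x0,y0=int(round(x)),int(round(y))
    w=im[y0-r:y0+r+1,x0-r:x0+r+1].astype(float).mean(2)
    if mode=='d': w=np.median(w)-w
    else: w=w-np.median(w)
    w[w<0.4*w.max()]=0
    yy,xx=np.mgrid[-r:r+1,-r:r+1]
    return x0+(w*xx).sum()/w.sum(), y0+(w*yy).sum()/w.sum()
# hole
ht=blob(t,285,186,3,'d'); hs=blob(s,170+274/4,165+166/4,3,'d')
print('hole',ht,hs,two(T,ht,S,hs))
print(blob(t,285,186,4,'d'),blob(s,170+274/4,165+166/4,4,'d'))
for p in [(241.5,173.7),(237.5,190.5),(329.7,191.7),(326.7,209)]:
    b=blob(t,*p,3,'b'); print('screw',np.round(b,2),np.round(onz(T,*b,0.033),4))
print('pivot', two(T,(255.2,183),S,(170+416/4,165+216/4)))
hsv=cv2.cvtColor(t,cv2.COLOR_BGR2HSV)
m=((hsv[...,1]>130)&((hsv[...,0]<8)|(hsv[...,0]>172))&(hsv[...,2]>90)).astype(np.uint8)
m[:, :230]=0; m[215:]=0
ys,xs=np.nonzero(m); print('lever px',xs.min(),xs.max(),ys.min(),ys.max())
# knob: white in both
g=t.mean(2); sub=np.argwhere(g[200:225,170:200]>150); print('knob top px',sub.mean(0)+[200,170],len(sub), sub.min(0)+[200,170],sub.max(0)+[200,170])
# stand top corners etc
for n,im,(x0,x1,y0,y1) in (('st',t,(168,200,198,226)),('ss',s,(320,360,170,216))):
    cv2.imwrite(f'pics/{n}.png',cv2.resize(im[y0:y1,x0:x1],None,fx=14,fy=12 if n=='ss' else 14,interpolation=cv2.INTER_NEAREST))
E
```

```text
hole (np.float64(284.6167706167706), np.float64(185.77338877338877)) (np.float64(238.2111801242236), np.float64(206.11947387650713)) (array([0.53738669, 0.00819584, 0.12240771]), np.float64(0.0030795696033943804))
(np.float64(284.6275115919629), np.float64(185.5816589386914)) (np.float64(238.21098581302292), np.float64(206.1193161149509))
screw [241.02 173.5 ] [0.5942 0.1529 0.033 ]
screw [237.18 189.89] [0.5362 0.1653 0.033 ]
screw [329.12 191.5 ] [ 0.5327 -0.1526  0.033 ]
screw [326.14 208.55] [ 0.4735 -0.1412  0.033 ]
pivot (array([0.55461872, 0.10414637, 0.07194356]), np.float64(0.003862722785700875))
lever px 245 257 180 207
knob top px [210. 180.] 41 [207 177] [214 185]
```

View pics/st.png

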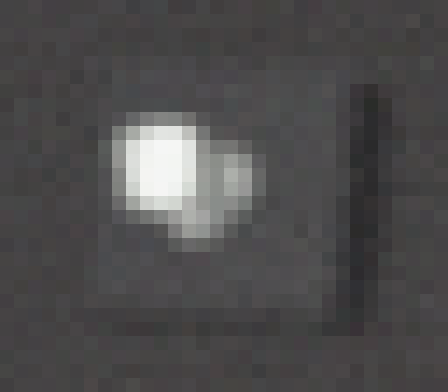

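View pics/ss.png

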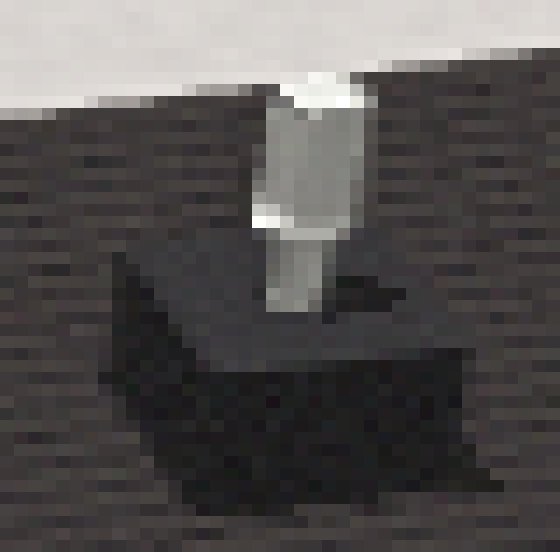

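```bash
python3 - <<'E'
from h import *
import pickle
S=pickle.load(open('scene0.pkl','rb'));T=pickle.load(open('top0.pkl','rb'))
s=S['pixels'];t=T['pixels']
print(s[174:194,336:350].mean(2).astype(int))
print(t[204:218,174:190].mean(2).astype(int))
# candidate knob centre from top
g=t[204:215,174:184].mean(2)-75; 
for z in(.108,.111,.114): print(z,onz(T,179.5,209.6,z))
# predicted knob top corners for yaws
c=onz(T,179.3,209.5,.111)
for yaw in range(-45,45,15):
    a=np.radians(yaw+45+90*np.arange(4)); P=[c+[.01131*np.cos(x),.01131*np.sin(x),0] for x in a]
    print(yaw,'top',np.round([proj(T,p) for p in P],1).tolist(),'scene',np.round([proj(S,p) for p in P],1).tolist())
print('ends', two(T,(179.3,209.5),S,(343,178)))
# mid plate view
cv2.imwrite('pics/stack.png',cv2.resize(s[198:240,200:290],None,fx=8,fy=8,interpolation=cv2.INTER_CUBIC))
E
```

```text
[[217 214 212 211 210 210 212 214 215 215 214 218 218 220]
 [214 213 214 216 212 209 209 212 214 219 224 200 160 152]
 [220 221 222 221 225 223 245 237 206 104  61  62  56  60]
 [156 122  74  83 248 238 233 236 238 186  88  56  63  61]
 [ 64  60  58 109 113 247 244 245 255 231 140  54  53  57]
 [ 56  49  48 146 139 115 174 131 124 131  89  63  63  63]
 [ 53  58  59 135 137 139 132 128 124 130  77  48  56  59]
 [ 57  56  56 133 140 139 128 128 127 131  79  62  64  60]
 [ 50  58  79 134 141 137 131 129 129 136  73  49  48  52]
 [ 65  53  72 134 137 136 129 129 128 117  74  63  69  66]
 [ 54  46  95 132 141 133 131 128 132 117  69  50  51  56]
 [ 61  47 114 136 140 129 131 129 130 102  70  63  67  67]
 [ 51  52 148 139 137 130 131 129 131 103  65  46  50  54]
 [ 62  50 201 187 147 128 129 126 132  89  63  68  68  67]
 [ 45  49 253 239 196 142 139 142 152  94  61  55  57  50]
 [ 58  55  74 112 170 171 170 170 114  63  55  56  62  64]
 [ 58  56  53  88 108 118 121  96  61  56  56  59  61  58]
 [ 57  59  55  92 112 127 130  88  60  58  62  55  59  64]
 [ 56  55  54  95 115 126 134  78  56 
[... 1387 characters left out ...]
.8, 176.5], [339.6, 175.7], [338.9, 178.5]]
-15 top [[177.7, 206.5], [176.2, 211.2], [180.9, 212.5], [182.4, 207.8]] scene [[344.9, 178.9], [344.1, 176.1], [338.9, 176.0], [339.6, 178.9]]
0 top [[176.9, 207.0], [176.7, 212.0], [181.7, 212.0], [181.9, 207.0]] scene [[345.4, 178.5], [343.3, 175.7], [338.4, 176.5], [340.4, 179.2]]
15 top [[176.3, 207.7], [177.4, 212.5], [182.3, 211.3], [181.2, 206.5]] scene [[345.6, 178.0], [342.3, 175.5], [338.1, 176.9], [341.4, 179.4]]
30 top [[176.0, 208.6], [178.3, 212.9], [182.7, 210.4], [180.3, 206.1]] scene [[345.6, 177.5], [341.4, 175.5], [338.1, 177.5], [342.4, 179.5]]
ends (array([0.45991554, 0.34731125, 0.10888467]), np.float64(0.003015986150307637))
```

View pics/stack.png

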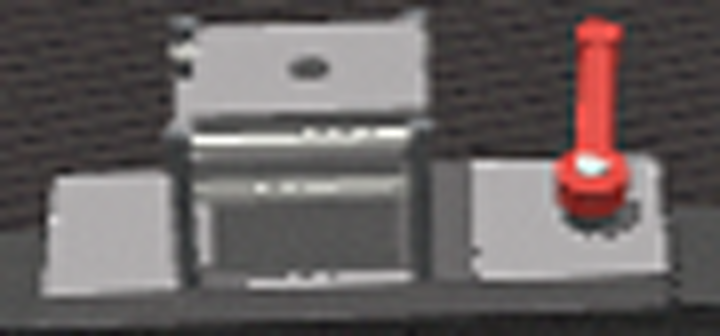

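Candidates: the steel pin in the black stand (scene 535,290; top 283,328), two purple look-alikes (scene 474,245 and 613,280), the steel post (scene 290,326). The close crop shows a grey square knob, collar and shank in the black stand, so that one is chosen; it is at about (0.460, 0.346), yaw about 13°.

Request:
{"op": "send_rows", "data": {"targets": [[[0,0,34],[0.238,-0.237,-0.04],0],[[0,0,34],[0.238,-0.237,-0.04],0],[[0,0,34],[0.238,-0.237,-0.04],0],[[0,0,34],[0.238,-0.237,-0.04],0],[[0,0,34],[0.238,-0.237,-0.04],0],[[0,0,34],[0.238,-0.237,-0.04],0],[[0,0,34],[0.238,-0.237,-0.04],0],[[0,0,34],[0.238,-0.237,-0.04],0]]}}

```text
time: 0.9
tcp_pos: [0.4635, 0.3423, 0.1589]
tool_rot: [-0.111, 0.994, -0.002, -0.0]
ft_force: [-0.6, -0.2, -0.5]
opening: 0.0853
```

```bash
cat > look.py <<'E'
from h import *
import sys,pickle
k=sys.argv[1]; print({a:np.round(v,4) for a,v in bot.get_obs().items() if a in('time','tcp_pos','tool_rot','ft_force','torque','opening')})
o=bot.get_obs()['tcp_pos']
if len(sys.argv)>2:o=eval(sys.argv[2])
ims=[]
for n in('top','scene'):
    c=cam(n); pickle.dump(c,open(n+k+'.pkl','wb')); u,v=proj(c,o); u=int(u);v=int(v)
    x0,y0=min(max(u-32,0),512-64),min(max(v-38,0),384-76)
    print(n,'crop origin',x0,y0,'tcp px',np.round(proj(c,o),1))
    ims.append(cv2.resize(c['pixels'][y0:y0+76,x0:x0+64],None,fx=6,fy=6,interpolation=cv2.INTER_CUBIC))
cv2.imwrite(f'pics/l{k}.png',np.hstack(ims))
E
python3 look.py 1
```

```text
{'time': np.float64(0.9), 'tcp_pos': array([0.4635, 0.3423, 0.1589]), 'tool_rot': array([-1.112e-01,  9.938e-01, -1.500e-03, -2.000e-04]), 'ft_force': array([-0.6168, -0.1984, -0.5095]), 'torque': array([-0.0042,  0.0476, -0.0498]), 'opening': np.float64(0.0853)}
top crop origin 144 168 tcp px [176.7 206.7]
scene crop origin 311 126 tcp px [343.1 164.8]
```

View pics/l1.png

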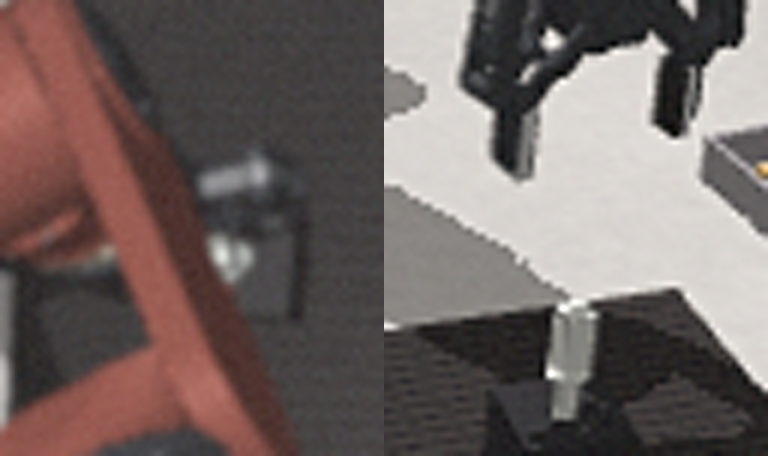

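Request:
{"op": "send_rows", "data": {"targets": [[[0,0,0],[0,0,0],0],[[0,0,0],[0,0,0],0],[[0,0,0],[0,0,-0.04],0],[[0,0,0],[0,0,-0.078],0],[[0,0,0],[0,0,-0.078],0],[[0,0,0],[0,0,-0.078],0]]}}

```text
time: 1.6
tcp_pos: [0.4591, 0.3477, 0.082]
tool_rot: [-0.115, 0.993, -0.0, -0.001]
ft_force: [0.4, -0.1, 0.4]
opening: 0.0855
```

```bash
python3 look.py 2
```

```text
{'time': np.float64(1.6), 'tcp_pos': array([0.4591, 0.3477, 0.082 ]), 'tool_rot': array([-1.154e-01,  9.933e-01, -3.000e-04, -9.000e-04]), 'ft_force': array([ 0.3636, -0.1092,  0.352 ]), 'torque': array([-0.0012, -0.0521, -0.0062]), 'opening': np.float64(0.0855)}
top crop origin 148 172 tcp px [180.6 210.4]
scene crop origin 309 147 tcp px [341.6 185.3]
```

View pics/l2.png

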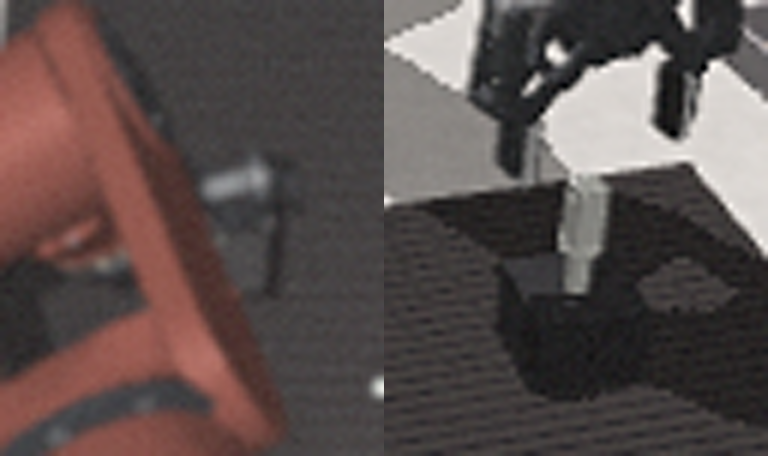

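Request:
{"op": "send_rows", "data": {"targets": [[[0,0,0],[0,0,0],120],[[0,0,0],[0,0,0],160],[[0,0,0],[0,0,0],255],[[0,0,0],[0,0,0],255],[[0,0,0],[0,0,0],255],[[0,0,0],[0,0,0],255]]}}

```text
time: 2.3
tcp_pos: [0.4603, 0.347, 0.0823]
tool_rot: [-0.114, 0.993, -0.0, -0.0]
ft_force: [0.1, 0.3, -0.6]
opening: 0.0004
```

```bash
python3 look.py 3
```

```text
{'time': np.float64(2.3), 'tcp_pos': array([0.4603, 0.347 , 0.0823]), 'tool_rot': array([-1.145e-01,  9.934e-01, -0.000e+00, -1.000e-04]), 'ft_force': array([ 0.1334,  0.2851, -0.5911]), 'torque': array([ 0.0369, -0.0157, -0.0081]), 'opening': np.float64(0.0004)}
top crop origin 148 171 tcp px [180.8 210. ]
scene crop origin 309 147 tcp px [341.6 185.5]
```

View pics/l3.png

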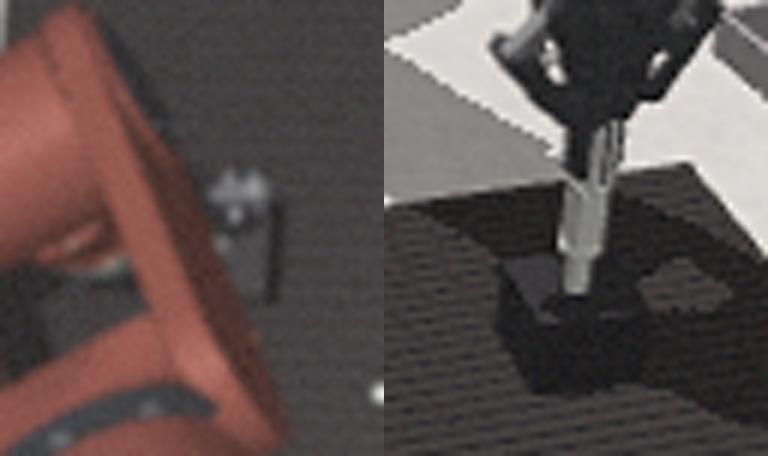

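```bash
python3 - <<'E'
from h import *
import pickle
S=pickle.load(open('scene2.pkl','rb'));T=pickle.load(open('top2.pkl','rb'))
o=np.array([.4591,.3477,.095]); a=np.radians(103.3); d=np.array([np.cos(a),np.sin(a),0])
for k in(-.057,-.0425,0,.0425,.057): print(k,np.round(proj(S,o+k*d),1),np.round(proj(T,o+k*d),1))
S=pickle.load(open('scene3.pkl','rb'));T=pickle.load(open('top3.pkl','rb'))
print(proj(S,[.4603,.347,.111]),proj(T,[.4603,.347,.111]))
a=S['pixels'][150:200,318:368]; b=T['pixels'][180:240,160:220]
cv2.imwrite('pics/z3.png',np.hstack([cv2.resize(a,(400,400),interpolation=cv2.INTER_CUBIC),cv2.resize(b,(400,400),interpolation=cv2.INTER_CUBIC)]))
E
```

```text
-0.057 [326.6 186.7] [196.8 206.1]
-0.0425 [330.5 185.4] [192.5 207.1]
0 [342.1 181.8] [179.7 210. ]
0.0425 [353.3 178.2] [166.9 212.9]
0.057 [357. 177.] [162.6 213.9]
[342.52672929 177.5839645 ] [178.79523585 209.17088533]
```

View pics/z3.png

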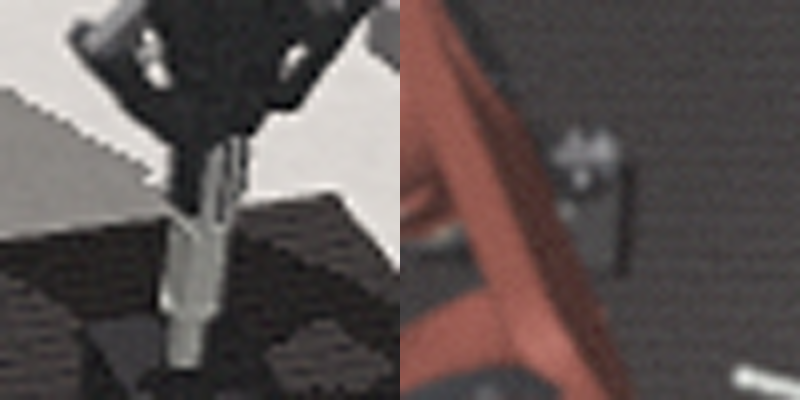

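```bash
python3 - <<'E'
from h import *
import pickle
S=pickle.load(open('scene0.pkl','rb'))
a=np.radians(69.2); d=np.array([np.cos(a),np.sin(a),0])
for z in(.199,.212,.23): print(z,[np.round(proj(S,np.array([.222,.5834,z])+k*d),1) for k in(-.05,0,.05)])
a=S['pixels'][60:110,350:420]
cv2.imwrite('pics/z0.png',cv2.resize(a,(700,500),interpolation=cv2.INTER_CUBIC))
for n in (1,2,3):
  S=pickle.load(open(f'scene{n}.pkl','rb')); T=pickle.load(open(f'top{n}.pkl','rb')); print(np.round(S['pose'][:3,3],4),np.round(T['pose'][:3,3],4),S['fovy'])
E
```

```text
0.199 [array([366.7, 110.3]), array([381.3, 111. ]), array([396. , 111.6])]
0.212 [array([367.2, 106.9]), array([381.9, 107.5]), array([396.7, 108.1])]
0.23 [array([367.9, 102. ]), array([382.7, 102.6]), array([397.6, 103.2])]
[ 1.4522 -0.1489  0.8108] [0.3549 0.0793 1.2362] 48.58280547640295
[ 1.4522 -0.1489  0.8108] [0.3549 0.0793 1.2362] 48.58280547640295
[ 1.4522 -0.1489  0.8108] [0.3549 0.0793 1.2362] 48.58280547640295
```

View pics/z0.png

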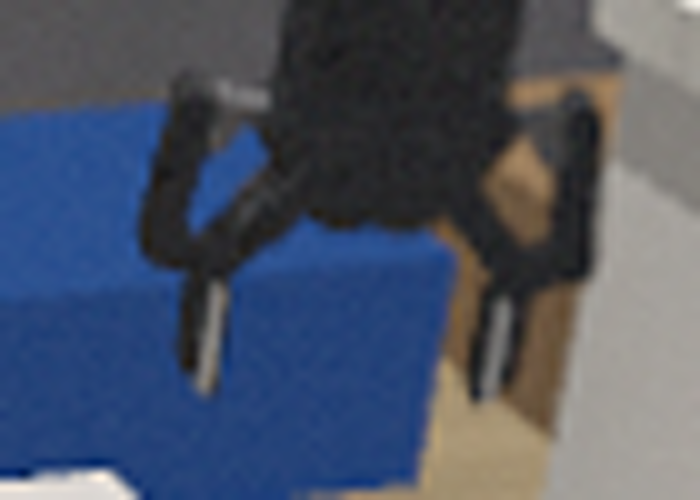

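```bash
python3 - <<'E'
from h import *
import pickle
T=pickle.load(open('top0.pkl','rb')); 
a=np.radians(69.2); d=np.array([np.cos(a),np.sin(a),0])
for z in(.199,.212,.24,.3): print(z,[np.round(proj(T,np.array([.222,.5834,z])+k*d),1) for k in(-.05,0,.05)])
a=T['pixels'][270:330,30:110]
cv2.imwrite('pics/zt0.png',cv2.resize(a,(800,600),interpolation=cv2.INTER_CUBIC))
E
```

```text
0.199 [array([101.7, 294.9]), array([ 85.8, 288.4]), array([ 70.1, 282. ])]
0.212 [array([ 99.6, 295.6]), array([ 83.6, 289. ]), array([ 67.6, 282.5])]
0.24 [array([ 94.9, 297.1]), array([ 78.4, 290.3]), array([ 62. , 283.6])]
0.3 [array([ 83.9, 300.7]), array([ 66.4, 293.5]), array([ 48.9, 286.3])]
```

View pics/zt0.png

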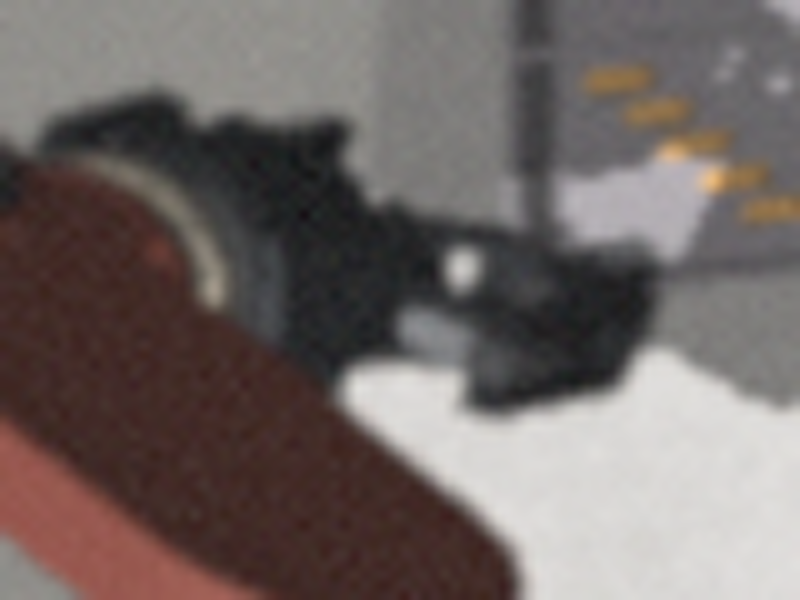

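Request:
{"op": "send_rows", "data": {"targets": [[[0,0,0],[0,0,0.005],0],[[0,0,0],[0,0,0.005],0],[[0,0,0],[0,0,0.005],0],[[0,0,0],[0,0,0.005],0],[[0,0,0],[0,0,-0.01],0],[[0,0,0],[0,0,-0.02],0],[[0,0,0],[0,0,-0.02],0]]}}

```text
time: 3.1
tcp_pos: [0.458, 0.3457, 0.0591]
tool_rot: [-0.115, 0.993, -0.001, -0.003]
ft_force: [-0.2, 0.1, 0.2]
opening: 0.0851
```

```bash
python3 look.py 4
```

```text
{'time': np.float64(3.1), 'tcp_pos': array([0.458 , 0.3457, 0.0591]), 'tool_rot': array([-0.1145,  0.9934, -0.0012, -0.0027]), 'ft_force': array([-0.2119,  0.0847,  0.199 ]), 'torque': array([ 0.0116,  0.0415, -0.0495]), 'opening': np.float64(0.0851)}
top crop origin 150 173 tcp px [182.8 211.3]
scene crop origin 308 153 tcp px [340.2 191.3]
```

View pics/l4.png

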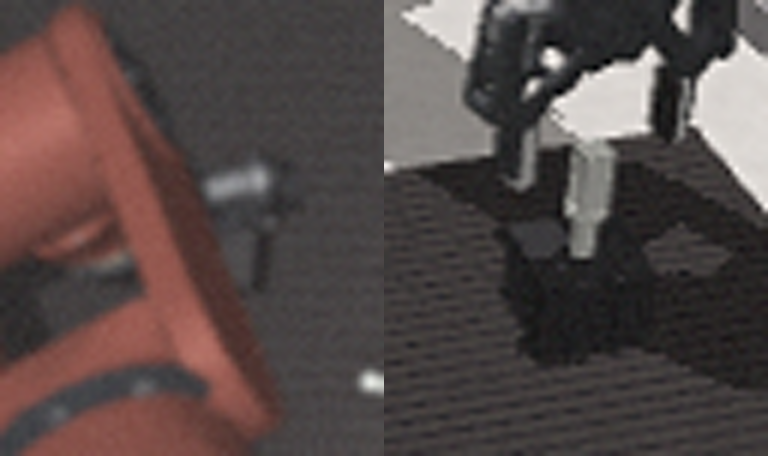

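```bash
python3 - <<'E'
from h import *
import pickle
S=pickle.load(open('scene4.pkl','rb'));T=pickle.load(open('top4.pkl','rb'))
a=np.radians(103.2); d=np.array([np.cos(a),np.sin(a),0]); e=np.array([np.sin(a),-np.cos(a),0])
for z in (.098,.102,.106):
  o=np.array([.458,.3457,z])
  for k in(-.0427,-.050,.0427,.05):
    print(z,k,[np.round((proj(S,o+k*d+w*e)-[308,153])*6+[384,0]).tolist() for w in(-.011,.011)])
a=S['pixels'][153:203,318:368]
cv2.imwrite('pics/z4.png',cv2.resize(a,(600,600),interpolation=cv2.INTER_CUBIC))
E
```

```text
0.098 -0.0427 [[502.0, 178.0], [528.0, 200.0]]
0.098 -0.05 [[490.0, 182.0], [515.0, 203.0]]
0.098 0.0427 [[639.0, 136.0], [665.0, 156.0]]
0.098 0.05 [[651.0, 132.0], [677.0, 152.0]]
0.102 -0.0427 [[503.0, 171.0], [528.0, 193.0]]
0.102 -0.05 [[491.0, 175.0], [516.0, 197.0]]
0.102 0.0427 [[640.0, 129.0], [666.0, 149.0]]
0.102 0.05 [[651.0, 125.0], [678.0, 146.0]]
0.106 -0.0427 [[504.0, 165.0], [529.0, 186.0]]
0.106 -0.05 [[492.0, 169.0], [517.0, 190.0]]
0.106 0.0427 [[641.0, 122.0], [667.0, 143.0]]
0.106 0.05 [[652.0, 119.0], [679.0, 139.0]]
```

View pics/z4.png

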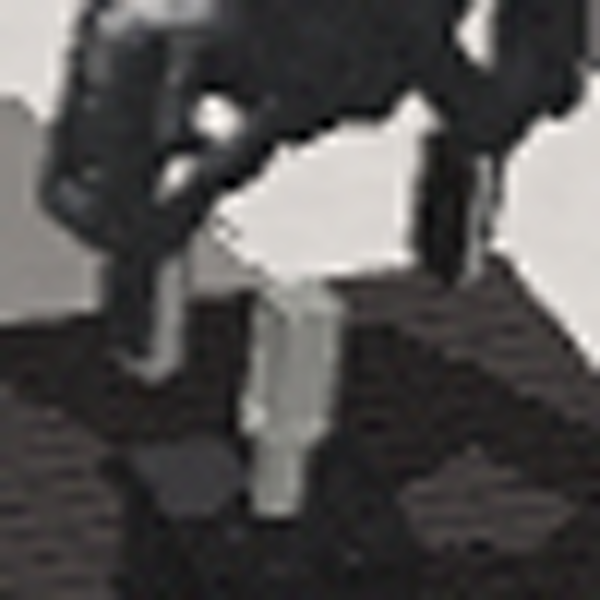

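Finger ends turn out to sit about 30 mm above the reported TCP in the pictures (closed, they met just above the knob at reported 0.082). I go lower by that visual evidence.

Request:
{"op": "send_rows", "data": {"targets": [[[0,0,0],[0,0,-0.01],0],[[0,0,0],[0,0,-0.01],0],[[0,0,0],[0,0,-0.01],120],[[0,0,0],[0,0,-0.01],180],[[0,0,0],[0,0,-0.01],255],[[0,0,0],[0,0,-0.01],255],[[0,0,0],[0,0,-0.01],255],[[0,0,0],[0,0,-0.01],255]]}}

```text
time: 4.0
tcp_pos: [0.4606, 0.3472, 0.0527]
tool_rot: [-0.115, 0.993, 0.0, 0.0]
ft_force: [-0.6, -0.8, 2.1]
opening: 0.0149
```

```bash
python3 look.py 5
```

```text
{'time': np.float64(4.0), 'tcp_pos': array([0.4606, 0.3472, 0.0527]), 'tool_rot': array([-1.146e-01,  9.934e-01,  1.000e-04,  2.000e-04]), 'ft_force': array([-0.6439, -0.7781,  2.0551]), 'torque': array([-0.0712,  0.0829, -0.0089]), 'opening': np.float64(0.0149)}
top crop origin 150 172 tcp px [182.8 210.7]
scene crop origin 308 155 tcp px [340.7 193.4]
```

View pics/l5.png

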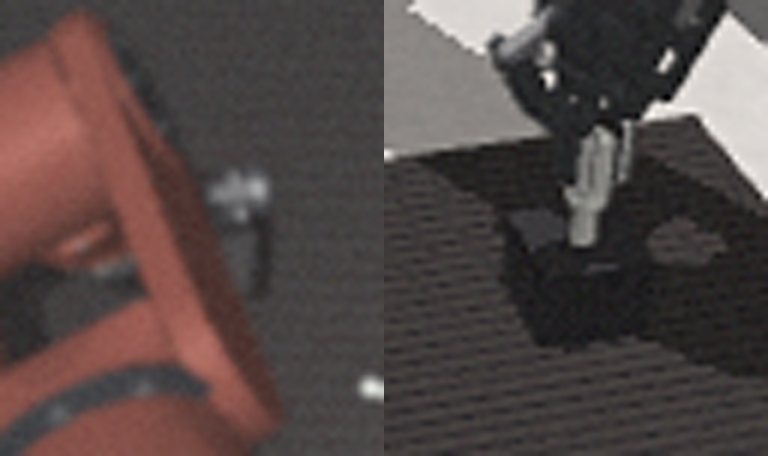

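```bash
python3 - <<'E'
from h import *
import pickle
S=pickle.load(open('scene0.pkl','rb'));T=pickle.load(open('top0.pkl','rb'))
k=onz(T,178.7,209.2,.111); h=onz(T,284.62,185.68,.121)
print('top',k,h,h-k)
k2=onz(S,342.5,177.6,.111); h2=onz(S,238.21,206.12,.121); print('scene',k2,h2,h2-k2)
# stand top centre from scene/top edges not needed
sc=np.mean([onz(T,*p,.033) for p in[(241.02,173.5),(237.18,189.89),(329.12,191.5),(326.14,208.55)]],0); print('rail centre',sc, sc-k)
a=np.radians(11.45); y=np.array([np.sin(a),np.cos(a)]);x=np.array([np.cos(a),-np.sin(a)])
print('hole off bore: along',(h-sc)[:2]@y,'across',(h-sc)[:2]@x)
E
```

```text
top [0.46020373 0.34730335 0.111     ] [0.53763023 0.00658006 0.121     ] [ 0.0774265  -0.34072329  0.01      ]
scene [0.46036287 0.34688647 0.111     ] [0.5358832  0.01001482 0.121     ] [ 0.07552033 -0.33687165  0.01      ]
rail centre [0.53411519 0.0061089  0.033     ] [ 0.07391146 -0.34119445 -0.078     ]
hole off bore: along 0.001159559494768374 across 0.003351547393960231
```

Request:
{"op": "send_rows", "data": {"targets": [[[0,0,0],[0,0,0.01],255],[[0,0,0],[0,0,0.03],255],[[0,0,0],[0,0,0.06],255],[[0,0,0],[0,0,0.1],255],[[0,0,0],[0,0,0.137],255],[[0,0,0],[0,0,0.137],255],[[0,0,0],[0,0,0.137],255]]}}

```text
time: 4.8
tcp_pos: [0.4608, 0.3474, 0.1907]
tool_rot: [-0.115, 0.993, 0.001, 0.001]
ft_force: [-1.1, -1.7, -2.8]
opening: 0.0152
```

```bash
python3 look.py 6 "o-[0,0,.03]"
```

```text
{'time': np.float64(4.8), 'tcp_pos': array([0.4608, 0.3474, 0.1907]), 'tool_rot': array([-1.146e-01,  9.934e-01,  5.000e-04,  1.100e-03]), 'ft_force': array([-1.1097, -1.72  , -2.7833]), 'torque': array([ 0.0063, -0.0422, -0.0001]), 'opening': np.float64(0.0152)}
top crop origin 142 169 tcp px [174.9 207.5]
scene crop origin 312 125 tcp px [344.4 163.5]
```

View pics/l6.png

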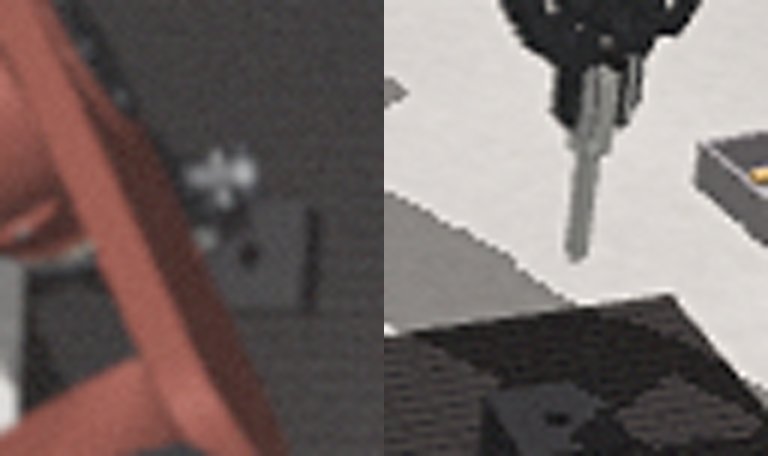

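```bash
python3 - <<'E'
from h import *
import pickle
S=pickle.load(open('scene6.pkl','rb'));T=pickle.load(open('top6.pkl','rb'))
s=S['pixels']
# hole in stand
def dark(im,x,y,r):
    x0,y0=int(x),int(y); w=im[y0-r:y0+r+1,x0-r:x0+r+1].astype(float).mean(2); w=np.median(w)-w; w[w<.4*w.max()]=0
    yy,xx=np.mgrid[-r:r+1,-r:r+1]; return x0+(w*xx).sum()/w.sum(),y0+(w*yy).sum()/w.sum()
ht=dark(T['pixels'],183.7,211.5,3); hs=dark(s,312+(557-384)/6,125+418/6,3)
print(ht,hs,onz(T,*ht,.048),onz(S,*hs,.048),two(T,ht,S,hs))
# vertical pin prediction
for z in(.145,.165,.185,.205,.225): print(z,proj(S,[.4602,.347,z]))
# pin edges per row
g=s[128:172,335:360].mean(2).astype(int)
print(g[12::3])
E
```

```text
(np.float64(183.02056962025316), np.float64(211.02215189873417)) (np.float64(340.7016348773842), np.float64(194.67983651226157)) [0.45998291 0.3473489  0.048     ] [0.4608498  0.34748582 0.048     ] (array([0.46009185, 0.34766485, 0.04741386]), np.float64(0.0003740657707407323))
0.145 [343.65928889 167.98446917]
0.165 [344.34860212 162.21142154]
0.185 [345.04968707 156.33407725]
0.205 [345.76282783 150.34973966]
0.225 [346.48831685 144.25562469]
[[216 215 217 219 199  92  37  34  39  36 109 131  88 127 129 134  40 102
  109  91 220 216 214 210 213]
 [213 215 217 220 163  64  42  37  44  56 117 130 111 127 129 111  39 123
  155 216 221 216 217 216 213]
 [215 215 215 214 218 222 206 120  72 107 124 107 127 129 126 158 149 215
  219 217 219 218 217 218 218]
 [214 214 215 215 214 214 217 178 128 123 120 143 144 121 136 216 219 220
  220 219 218 217 216 216 216]
 [215 215 213 214 214 214 211 215 201 131 116 124 147 212 218 217 214 214
  214 218 219 219 216 215 217]
 [210 211 213 215 213 214 216 219 158 116 121 124 168 216 217 217 216 214
  215 215 214 215 215 216 214]
 [215 214 214 214 213 212 212 219 139 114 124 122 212 217 216 216 216 215
  211 213 213 215 215 214 214]
 [211 210 213 212 213 214 216 190 123 115 124 147 211 215 214 214 214 212
  213 212 214 216 215 216 216]
 [213 211 209 210 210 211 219 159 118 122 124 190 214 213 211 209 210 212
  213 213 213 213 213 214 214]
 [216 214 213 209 211 211 216 181 124 117 137 213 216 216 217 215 212 213
  212 214 214 212 212 212 213]
 [129 211 215 211 211 211 211 212 212 211 213 213 214 215 213 213 212 214
  213 210 212 212 213 214 212]]
```

Request:
{"op": "send_rows", "data": {"targets": [[[0,0,0],[0.077,-0.34,0],255],[[0,0,0],[0.077,-0.34,0],255],[[0,0,0],[0.077,-0.34,0],255],[[0,0,0],[0.077,-0.34,0],255],[[0,0,0],[0.077,-0.34,0],255],[[0,0,0],[0.077,-0.34,0],255],[[0,0,0],[0.077,-0.34,0],255],[[0,0,0],[0.077,-0.34,0],255]]}}

```text
time: 5.7
tcp_pos: [0.5368, 0.0015, 0.1869]
tool_rot: [-0.111, 0.994, -0.001, -0.002]
ft_force: [-0.6, 0.1, -1.6]
opening: 0.015
```

Request:
{"op": "send_rows", "data": {"targets": [[[0,0,0],[0,0,0],255],[[0,0,0],[0,0,-0.01],255],[[0,0,0],[0,0,-0.014],255],[[0,0,0],[0,0,-0.014],255]]}}

```text
time: 6.1
tcp_pos: [0.5357, 0.0086, 0.1732]
tool_rot: [-0.116, 0.993, 0.001, -0.002]
ft_force: [-0.1, 0.2, -1.0]
opening: 0.015
```

```bash
python3 look.py 7 "o-[0,0,.04]"
```

```text
{'time': np.float64(6.1), 'tcp_pos': array([0.5357, 0.0086, 0.1732]), 'tool_rot': array([-1.157e-01,  9.933e-01,  5.000e-04, -1.900e-03]), 'ft_force': array([-0.0519,  0.193 , -1.0379]), 'torque': array([ 0.0314, -0.0083, -0.0127]), 'opening': np.float64(0.015)}
top crop origin 252 147 tcp px [284.2 185.7]
scene crop origin 205 164 tcp px [237.5 202.5]
```

View pics/l7.png

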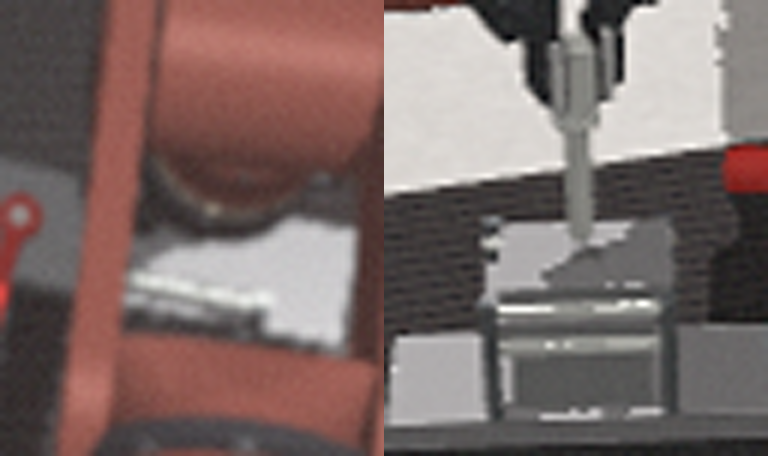

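Request:
{"op": "send_rows", "data": {"targets": [[[0,0,0],[0,0,-0.004],255],[[0,0,0],[0,0,-0.008],255],[[0,0,0],[0,0,-0.01],255],[[0,0,0],[0,0,-0.01],255],[[0,0,0],[0,0,-0.01],255]]}}

```text
time: 6.7
tcp_pos: [0.5373, 0.0071, 0.1653]
tool_rot: [-0.115, 0.993, 0.0, -0.0]
ft_force: [-0.9, -0.9, -2.1]
opening: 0.0149
```

```bash
python3 look.py 8 "o-[0,0,.04]"
```

```text
{'time': np.float64(6.7), 'tcp_pos': array([0.5373, 0.0071, 0.1653]), 'tool_rot': array([-1.145e-01,  9.934e-01,  1.000e-04, -1.000e-04]), 'ft_force': array([-0.9464, -0.8805, -2.0745]), 'torque': array([ 0.015 , -0.031 , -0.0018]), 'opening': np.float64(0.0149)}
top crop origin 252 147 tcp px [284.5 185.6]
scene crop origin 205 167 tcp px [237.2 205.3]
```

View pics/l8.png

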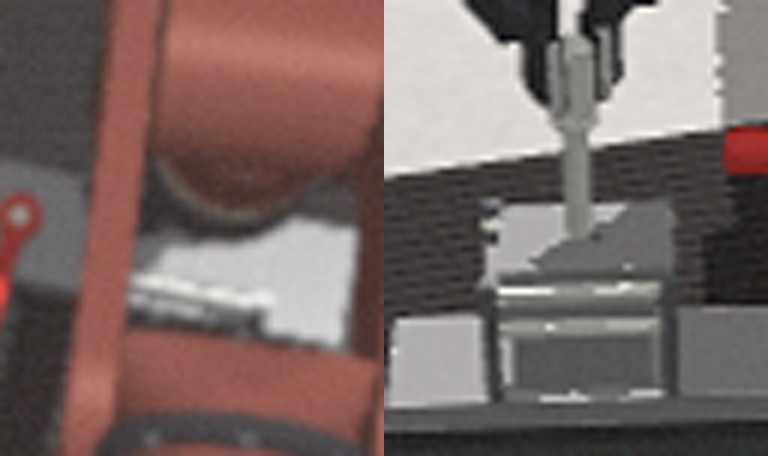

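Request:
{"op": "send_rows", "data": {"targets": [[[0,0,0],[0,0.0015,0],255],[[0,0,0],[0,0.0015,-0.002],255],[[0,0,0],[0,0.0015,-0.004],255],[[0,0,0],[0,0.0015,-0.004],255],[[0,0,0],[0,0.0015,-0.004],255]]}}

```text
time: 7.3
tcp_pos: [0.5375, 0.0087, 0.1614]
tool_rot: [-0.115, 0.993, 0.0, 0.0]
ft_force: [1.1, 0.2, -0.7]
opening: 0.0151
```

```bash
python3 look.py 9 "o-[0,0,.04]"
```

```text
{'time': np.float64(7.3), 'tcp_pos': array([0.5375, 0.0087, 0.1614]), 'tool_rot': array([-1.145e-01,  9.934e-01,  1.000e-04,  2.000e-04]), 'ft_force': array([ 1.147 ,  0.1581, -0.7107]), 'torque': array([ 0.1133, -0.1017, -0.0676]), 'opening': np.float64(0.0151)}
top crop origin 251 147 tcp px [284.  185.7]
scene crop origin 205 168 tcp px [237.8 206.4]
```

View pics/l9.png

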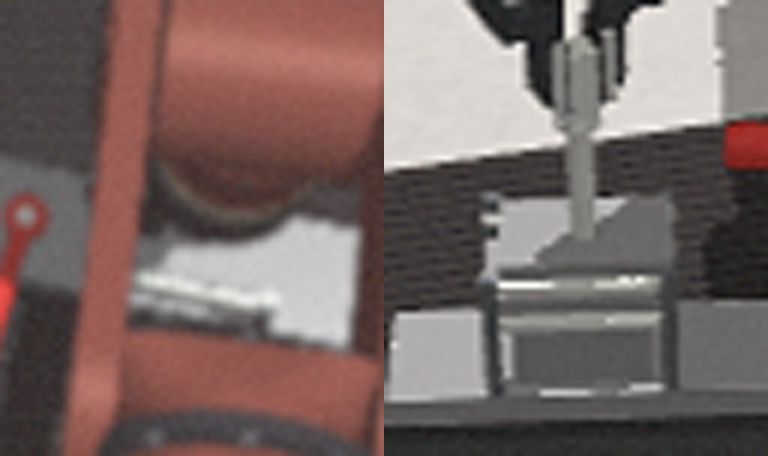

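Request:
{"op": "send_rows", "data": {"targets": [[[0,0,0],[0.0007,0.0005,0],255],[[0,0,0],[0.0007,0.0005,-0.002],255],[[0,0,0],[0.0007,0.0005,-0.002],255],[[0,0,0],[0.0007,0.0005,-0.002],255]]}}

```text
time: 7.8
tcp_pos: [0.5378, 0.0091, 0.159]
tool_rot: [-0.115, 0.993, 0.0, -0.0]
ft_force: [-0.1, 0.7, -0.9]
opening: 0.0149
```

```bash
cat > st.py <<'E'
from h import *
o=bot.get_obs(); print(np.round(o['time'],2),'p',np.round(o['tcp_pos']*1e3,1),'F',np.round(o['ft_force'],2),'M',np.round(o['torque'],3))
q=o['tcp_pos'][:2]; a=np.radians(11.45); print('along,across vs (.537,.007) mm',np.round(1e3*(q-[.537,.007])@np.array([[np.sin(a),np.cos(a)],[np.cos(a),-np.sin(a)]]).T,2), 'F along,across',np.round(o['ft_force'][:2]@np.array([[np.sin(a),np.cos(a)],[np.cos(a),-np.sin(a)]]).T,2))
E
python3 st.py
```

```text
7.8 p [537.8   9.1 159. ] F [-0.1   0.69 -0.93] M [ 0.012  0.    -0.035]
along,across vs (.537,.007) mm [2.22 0.38] F along,across [ 0.65 -0.24]
```

Request:
{"op": "send_rows", "data": {"targets": [[[0,0,0],[0,0,-0.002],255],[[0,0,0],[0,0,-0.003],255],[[0,0,0],[0,0,-0.004],255],[[0,0,0],[0,0,-0.004],255]]}}

```text
time: 8.2
tcp_pos: [0.5379, 0.0091, 0.155]
tool_rot: [-0.115, 0.993, 0.0, -0.0]
ft_force: [0.0, 0.9, -2.7]
opening: 0.0147
```

```bash
python3 st.py
```

```text
8.2 p [537.9   9.1 155. ] F [ 0.03  0.94 -2.67] M [-0.03  -0.021 -0.008]
along,across vs (.537,.007) mm [2.27 0.45] F along,across [ 0.93 -0.16]
```

Request:
{"op": "send_rows", "data": {"targets": [[[0,0,0],[0,0,-0.002],255],[[0,0,0],[0,0,-0.004],255],[[0,0,0],[0,0,-0.006],255],[[0,0,0],[0,0,-0.007],255],[[0,0,0],[0,0,-0.007],255]]}}

```text
time: 8.7
tcp_pos: [0.5379, 0.0091, 0.148]
tool_rot: [-0.115, 0.993, 0.0, -0.0]
ft_force: [-0.8, 0.9, -1.5]
opening: 0.0154
```

```bash
python3 look.py 10 "o-[0,0,.04]"; python3 st.py
```

```text
{'time': np.float64(8.7), 'tcp_pos': array([0.5379, 0.0091, 0.148 ]), 'tool_rot': array([-1.146e-01,  9.934e-01,  1.000e-04, -3.000e-04]), 'ft_force': array([-0.7823,  0.8781, -1.4884]), 'torque': array([ 0.0388,  0.0111, -0.0009]), 'opening': np.float64(0.0154)}
top crop origin 251 148 tcp px [283.6 186.3]
scene crop origin 206 172 tcp px [238.2 210.4]
8.8 p [538.1   9.1 148.3] F [-0.38  0.54 -0.85] M [-0.056  0.019 -0.001]
along,across vs (.537,.007) mm [2.29 0.64] F along,across [ 0.46 -0.48]
```

View pics/l10.png

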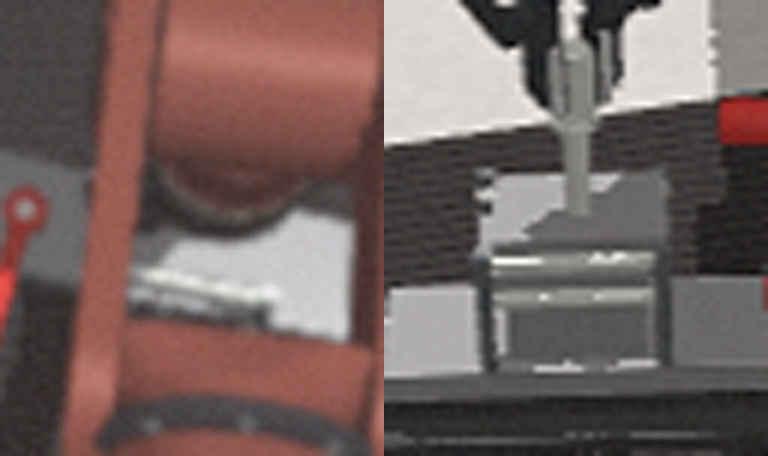

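Request:
{"op": "send_rows", "data": {"targets": [[[0,0,0],[0,0,-0.001],255],[[0,0,0],[0,0,-0.002],255],[[0,0,0],[0,0,-0.003],255],[[0,0,0],[0,0,-0.003],255]]}}

```text
time: 9.2
tcp_pos: [0.5382, 0.0091, 0.1453]
tool_rot: [-0.115, 0.993, -0.0, 0.0]
ft_force: [0.0, -0.0, -0.2]
opening: 0.015
```

```bash
python3 st.py; python3 - <<'E'
from h import *
import pickle
S=pickle.load(open('scene0.pkl','rb'));T=pickle.load(open('top0.pkl','rb'))
for z in (.074,.078,.082): print(onz(T,255.2,183,z), onz(S,274,219,z))
print(S['pixels'][214:226,266:282,1]); print(T['pixels'][178:190,249:262,1])
E
```

```text
9.2 p [538.2   9.1 145.3] F [ 0.01 -0.01 -0.22] M [-0.017  0.004  0.011]
along,across vs (.537,.007) mm [2.3  0.72] F along,across [-0.01  0.01]
[0.55380678 0.10222664 0.074     ] [0.55742045 0.10535251 0.074     ]
[0.55312235 0.10214786 0.078     ] [0.56227816 0.10397213 0.078     ]
[0.55243792 0.10206908 0.082     ] [0.56713587 0.10259175 0.082     ]
[[ 66  63  56  57  51  49  77  83  84  84  54  59  63  65  65  62]
 [ 50  50  57  58  62  51  76  84  85  81  57  52  56  52  43  37]
 [ 64  57  63  67  63  53  81  82  78  85  59  49  46  46  57  59]
 [ 43  40  40  46  55  71 168 178 140  90  84  79 122 126 127  91]
 [182 182 186 133  89  75 241 252 253 207 119  82 135 172 182 172]
 [174 176 180 129  85  76 143 220 211 124  74  80 112 168 176 205]
 [172 175 177 117  79  84  79  85  79  76  81  73 104 168 176 181]
 [172 173 179 115  35  62  81  84  84  84  65  37  99 167 176 183]
 [173 173 178 113  48  37  29  37  39  37  34  30 139 176 177 187]
 [172 173 178 135  64  37  32  44  40  36  35  47  91  96 166 180]
 [170 175 174 182 113  41  38  37  38  37  50  87 103  96 166 180]
 [174 174 171 178 115  56  51  57  56  62  62  87  99  96 166 177]]
[[145 184 191 187 183 178 170 175 186 187 190 188 191]
 [164 186 189 177 154 139 131 135 160 182 191 189 188]
 [173 185 169 142 115 119 120 113 129 169 187 192 190]
 [178 178 143 108 127 182 199 161 112 136 178 187 193]
 [181 171 118 102 163 231 241 207 123 125 168 191 191]
 [185 167 116 103 154 223 233 197 119 125 167 188 192]
 [190 167 118  90 117 158 171 142 102 129 176 192 191]
 [194 172 124  82  86 100 105  95 101 144 184 194 191]
 [193 176 141  91  81  89  93 107 134 174 187 194 192]
 [190 177 137  91  82  88 117 155 174 188 193 194 195]
 [188 168 117  85  82  97 140 181 191 195 193 195 191]
 [188 158 108  82  87 111 154 189 197 192 190 194 195]]
```

Request:
{"op": "send_rows", "data": {"targets": [[[0,0,0],[0,0,-0.001],255],[[0,0,0],[-0.0002,-0.001,-0.0015],255],[[0,0,0],[-0.0004,-0.002,-0.0015],255],[[0,0,0],[-0.0006,-0.003,-0.0015],255],[[0,0,0],[-0.0007,-0.0035,-0.0015],255]]}}

```text
time: 9.7
tcp_pos: [0.5375, 0.0059, 0.1441]
tool_rot: [-0.115, 0.993, 0.0, 0.0]
ft_force: [-0.2, 3.2, 1.9]
opening: 0.015
```

```bash
python3 st.py
```

```text
9.7 p [537.5   5.9 144.1] F [-0.23  3.21  1.95] M [0.644 0.016 0.043]
along,across vs (.537,.007) mm [-0.94  0.74] F along,across [ 3.1  -0.87]
```

Request:
{"op": "send_rows", "data": {"targets": [[[0,0,0],[-0.0002,-0.001,0],255],[[0,0,0],[-0.0004,-0.002,0],255],[[0,0,0],[-0.0004,-0.002,0],255]]}}

```text
time: 10.0
tcp_pos: [0.5368, 0.003, 0.1434]
tool_rot: [-0.115, 0.993, -0.0, -0.0]
ft_force: [0.2, 1.0, -1.3]
opening: 0.0149
```

```bash
python3 st.py
```

```text
10.0 p [536.8   3.  143.4] F [ 0.2   0.95 -1.33] M [ 0.254 -0.043 -0.003]
along,across vs (.537,.007) mm [-3.94  0.58] F along,across [0.97 0.  ]
```

Request:
{"op": "send_rows", "data": {"targets": [[[0,0,0],[-0.0001,-0.0005,-0.001],255],[[0,0,0],[-0.0001,-0.0005,-0.002],255],[[0,0,0],[-0.0001,-0.0005,-0.002],255]]}}

```text
time: 10.3
tcp_pos: [0.5367, 0.0028, 0.1413]
tool_rot: [-0.115, 0.993, -0.0, -0.0]
ft_force: [0.2, 0.3, -0.9]
opening: 0.0148
```

```bash
python3 st.py
```

```text
10.3 p [536.7   2.8 141.3] F [ 0.2   0.34 -0.88] M [ 0.192 -0.099  0.023]
along,across vs (.537,.007) mm [-4.14  0.49] F along,across [0.37 0.13]
```

Request:
{"op": "send_rows", "data": {"targets": [[[0,0,0],[0,0,-0.001],255],[[0,0,0],[0,0,-0.002],255],[[0,0,0],[0,0,-0.003],255],[[0,0,0],[0,0,-0.003],255]]}}

```text
time: 10.7
tcp_pos: [0.5368, 0.0029, 0.1386]
tool_rot: [-0.115, 0.993, -0.0, -0.0]
ft_force: [0.6, 0.0, -0.8]
opening: 0.015
```

```bash
python3 st.py
```

```text
10.7 p [536.8   2.9 138.6] F [ 0.63  0.04 -0.85] M [ 0.046 -0.018 -0.001]
along,across vs (.537,.007) mm [-4.06  0.57] F along,across [0.16 0.61]
```

Request:
{"op": "send_rows", "data": {"targets": [[[0,0,0],[0,0,-0.002],255],[[0,0,0],[0,0,-0.004],255],[[0,0,0],[0,0,-0.006],255],[[0,0,0],[0,0,-0.007],255],[[0,0,0],[0,0,-0.007],255]]}}

```text
time: 11.2
tcp_pos: [0.5368, 0.0029, 0.1315]
tool_rot: [-0.115, 0.993, -0.0, -0.0]
ft_force: [-0.3, -0.7, -0.9]
opening: 0.0149
```

```bash
python3 st.py
```

```text
11.2 p [536.8   2.9 131.5] F [-0.25 -0.67 -0.9 ] M [-0.104 -0.024  0.017]
along,across vs (.537,.007) mm [-4.02  0.58] F along,across [-0.7  -0.11]
```

Request:
{"op": "send_rows", "data": {"targets": [[[0,0,0],[0.0002,0.001,0],255],[[0,0,0],[0.0004,0.002,0],255],[[0,0,0],[0.0006,0.003,0],255],[[0,0,0],[0.0006,0.003,-0.002],255],[[0,0,0],[0.0006,0.003,-0.004],255],[[0,0,0],[0.0006,0.003,-0.005],255],[[0,0,0],[0.0006,0.003,-0.005],255]]}}

```text
time: 11.9
tcp_pos: [0.5375, 0.0051, 0.1274]
tool_rot: [-0.115, 0.993, -0.001, -0.0]
ft_force: [-2.3, -5.0, 2.0]
opening: 0.0148
```

```bash
python3 st.py
```

```text
11.9 p [537.5   5.1 127.4] F [-2.35 -5.04  1.96] M [-1.174  0.463 -0.018]
along,across vs (.537,.007) mm [-1.8   0.84] F along,across [-5.41 -1.3 ]
```

Request:
{"op": "send_rows", "data": {"targets": [[[0,0,0],[0.0002,0.001,0],255],[[0,0,0],[0.0002,0.001,0],255]]}}

```text
time: 12.1
tcp_pos: [0.5377, 0.0061, 0.1275]
tool_rot: [-0.115, 0.993, -0.001, -0.0]
ft_force: [-1.2, -5.5, 1.7]
opening: 0.0152
```

```bash
python3 st.py
```

```text
12.1 p [537.7   6.1 127.5] F [-1.17 -5.49  1.72] M [-1.133  0.383  0.047]
along,across vs (.537,.007) mm [-0.74  0.82] F along,across [-5.61 -0.06]
```

Request:
{"op": "send_rows", "data": {"targets": [[[0,0,0],[0.0002,0.001,0],255],[[0,0,0],[0.0002,0.001,0],255]]}}

```text
time: 12.3
tcp_pos: [0.5379, 0.0071, 0.1275]
tool_rot: [-0.115, 0.993, -0.001, -0.0]
ft_force: [-0.4, -4.8, 2.0]
opening: 0.0148
```

```bash
python3 st.py
```

```text
12.3 p [537.9   7.1 127.5] F [-0.36 -4.79  1.99] M [-1.172  0.433  0.011]
along,across vs (.537,.007) mm [0.29 0.82] F along,across [-4.77  0.6 ]
```

Request:
{"op": "send_rows", "data": {"targets": [[[0,0,0],[0.0002,0.001,0],255],[[0,0,0],[0.0002,0.001,0],255]]}}

```text
time: 12.5
tcp_pos: [0.5381, 0.0081, 0.1275]
tool_rot: [-0.115, 0.993, -0.001, -0.0]
ft_force: [-1.8, -6.2, 0.8]
opening: 0.0149
```

```bash
python3 st.py
```

```text
12.5 p [538.1   8.1 127.5] F [-1.85 -6.16  0.83] M [-1.212  0.431  0.015]
along,across vs (.537,.007) mm [1.31 0.83] F along,across [-6.4  -0.59]
```

Request:
{"op": "send_rows", "data": {"targets": [[[0,0,0],[0.0002,0.001,0],255],[[0,0,0],[0.0002,0.001,0],255]]}}

```text
time: 12.7
tcp_pos: [0.5383, 0.0091, 0.1275]
tool_rot: [-0.115, 0.993, -0.001, -0.0]
ft_force: [-2.6, -4.3, 2.3]
opening: 0.0152
```

```bash
python3 st.py;python3 look.py 11 "o-[0,0,.02]"
```

```text
12.7 p [538.3   9.1 127.5] F [-2.59 -4.27  2.32] M [-1.174  0.408 -0.01 ]
along,across vs (.537,.007) mm [2.31 0.82] F along,across [-4.7  -1.69]
{'time': np.float64(12.7), 'tcp_pos': array([0.5383, 0.0091, 0.1275]), 'tool_rot': array([-1.148e-01,  9.934e-01, -1.100e-03, -3.000e-04]), 'ft_force': array([-2.5929, -4.2732,  2.3223]), 'torque': array([-1.1737,  0.4083, -0.0097]), 'opening': np.float64(0.0152)}
top crop origin 251 148 tcp px [283.6 186.2]
scene crop origin 206 172 tcp px [238.2 210.7]
```

View pics/l11.png

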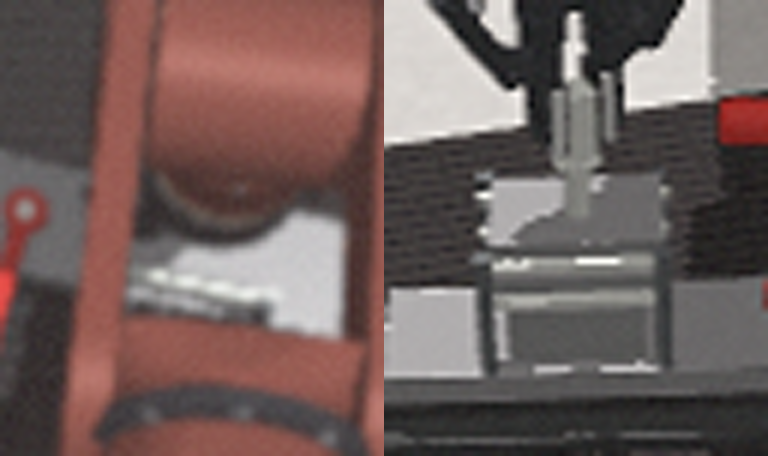

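Request:
{"op": "send_rows", "data": {"targets": [[[0,0,0],[-0.0002,-0.001,0],255],[[0,0,0],[-0.0002,-0.001,0],255]]}}

```text
time: 13.0
tcp_pos: [0.5382, 0.0089, 0.1271]
tool_rot: [-0.114, 0.993, -0.0, 0.0]
ft_force: [-1.1, -3.7, 0.3]
opening: 0.0152
```

```bash
python3 st.py
```

```text
13.0 p [538.2   8.9 127.1] F [-1.1  -3.72  0.28] M [-0.836  0.276 -0.017]
along,across vs (.537,.007) mm [2.09 0.81] F along,across [-3.87 -0.34]
```

Request:
{"op": "send_rows", "data": {"targets": [[[0,0,0],[-0.0002,-0.001,0],255],[[0,0,0],[-0.0002,-0.001,0],255]]}}

```text
time: 13.2
tcp_pos: [0.538, 0.0087, 0.1267]
tool_rot: [-0.114, 0.993, 0.001, 0.0]
ft_force: [-1.1, -2.3, 0.4]
opening: 0.0152
```

```bash
python3 st.py
```

```text
13.2 p [538.    8.7 126.7] F [-1.1  -2.32  0.42] M [-0.354  0.012 -0.007]
along,across vs (.537,.007) mm [1.82 0.65] F along,across [-2.49 -0.62]
```

Request:
{"op": "send_rows", "data": {"targets": [[[0,0,0],[-0.0001,-0.0007,0],255],[[0,0,0],[-0.0001,-0.0007,-0.001],255],[[0,0,0],[-0.0001,-0.0007,-0.001],255]]}}

```text
time: 13.5
tcp_pos: [0.5376, 0.008, 0.1254]
tool_rot: [-0.115, 0.993, 0.001, -0.0]
ft_force: [0.1, -0.7, -0.2]
opening: 0.0149
```

```bash
python3 st.py
```

```text
13.5 p [537.6   8.  125.4] F [ 0.1  -0.68 -0.22] M [-0.012  0.01  -0.018]
along,across vs (.537,.007) mm [1.11 0.37] F along,across [-0.65  0.23]
```

Request:
{"op": "send_rows", "data": {"targets": [[[0,0,0],[0,0,-0.001],255],[[0,0,0],[0,0,-0.002],255],[[0,0,0],[0,0,-0.002],255]]}}

```text
time: 13.8
tcp_pos: [0.5377, 0.0074, 0.1237]
tool_rot: [-0.115, 0.993, 0.0, -0.0]
ft_force: [-0.3, -0.1, -0.1]
opening: 0.0151
```

```bash
python3 st.py
```

```text
13.8 p [537.7   7.4 123.7] F [-0.27 -0.14 -0.12] M [-0.047  0.018  0.001]
along,across vs (.537,.007) mm [0.57 0.63] F along,across [-0.2  -0.24]
```

Request:
{"op": "send_rows", "data": {"targets": [[[0,0,0],[0,0,-0.001],255],[[0,0,0],[0,0,-0.002],255],[[0,0,0],[0,0,-0.002],255]]}}

```text
time: 14.1
tcp_pos: [0.5378, 0.0072, 0.1217]
tool_rot: [-0.115, 0.993, -0.0, -0.0]
ft_force: [-0.1, -0.8, 0.9]
opening: 0.015
```

```bash
python3 st.py
```

```text
14.1 p [537.8   7.2 121.7] F [-0.1  -0.78  0.91] M [-0.184  0.151 -0.019]
along,across vs (.537,.007) mm [0.39 0.71] F along,across [-0.79  0.05]
```

Request:
{"op": "send_rows", "data": {"targets": [[[0,0,0],[-0.0003,-0.0003,-0.001],255],[[0,0,0],[-0.0003,-0.0003,-0.002],255],[[0,0,0],[-0.0003,-0.0003,-0.003],255],[[0,0,0],[-0.0003,-0.0003,-0.004],255],[[0,0,0],[-0.0003,-0.0003,-0.004],255]]}}

```text
time: 14.6
tcp_pos: [0.5376, 0.0071, 0.1177]
tool_rot: [-0.115, 0.993, -0.0, 0.0]
ft_force: [0.0, 0.2, 0.5]
opening: 0.0145
```

```bash
python3 st.py
```

```text
14.6 p [537.6   7.1 117.7] F [0.04 0.22 0.48] M [-0.094  0.082  0.026]
along,across vs (.537,.007) mm [0.25 0.56] F along,across [ 0.23 -0.  ]
```

Request:
{"op": "send_rows", "data": {"targets": [[[0,0,0],[-0.0002,-0.0002,-0.0015],255],[[0,0,0],[-0.0002,-0.0002,-0.003],255],[[0,0,0],[-0.0002,-0.0002,-0.0045],255],[[0,0,0],[-0.0002,-0.0002,-0.006],255],[[0,0,0],[-0.0002,-0.0002,-0.007],255],[[0,0,0],[-0.0002,-0.0002,-0.007],255]]}}

```text
time: 15.2
tcp_pos: [0.5373, 0.007, 0.1106]
tool_rot: [-0.115, 0.993, 0.0, 0.0]
ft_force: [0.6, 0.4, -0.9]
opening: 0.0151
```

```bash
python3 st.py
```

```text
15.2 p [537.3   7.  110.6] F [ 0.63  0.43 -0.88] M [ 0.094 -0.1   -0.004]
along,across vs (.537,.007) mm [0.09 0.26] F along,across [0.55 0.53]
```

Request:
{"op": "send_rows", "data": {"targets": [[[0,0,0],[0.0001,0.0001,-0.0015],255],[[0,0,0],[0.0001,0.0001,-0.003],255],[[0,0,0],[0.0001,0.0001,-0.0045],255],[[0,0,0],[0.0001,0.0001,-0.006],255],[[0,0,0],[0.0001,0.0001,-0.006],255]]}}

```text
time: 15.7
tcp_pos: [0.5373, 0.0071, 0.1045]
tool_rot: [-0.115, 0.993, 0.0, -0.0]
ft_force: [0.8, 0.5, -0.2]
opening: 0.0149
```

```bash
python3 st.py
```

```text
15.7 p [537.3   7.1 104.5] F [ 0.83  0.51 -0.23] M [ 0.135 -0.086 -0.006]
along,across vs (.537,.007) mm [0.11 0.28] F along,across [0.66 0.71]
```

Request:
{"op": "send_rows", "data": {"targets": [[[0,0,0],[0.0001,0.0001,-0.001],255],[[0,0,0],[0.0001,0.0001,-0.002],255],[[0,0,0],[0.0001,0.0001,-0.003],255],[[0,0,0],[0.0001,0.0001,-0.003],255]]}}

```text
time: 16.1
tcp_pos: [0.5374, 0.007, 0.1018]
tool_rot: [-0.115, 0.993, -0.0, -0.0]
ft_force: [-1.0, 0.9, -0.2]
opening: 0.0149
```

```bash
python3 look.py 12 "o-[0,0,.0]"; python3 st.py
```

```text
{'time': np.float64(16.1), 'tcp_pos': array([0.5374, 0.007 , 0.1018]), 'tool_rot': array([-1.146e-01,  9.934e-01, -0.000e+00, -2.000e-04]), 'ft_force': array([-1.0249,  0.8846, -0.1715]), 'torque': array([ 0.0498,  0.0725, -0.0068]), 'opening': np.float64(0.0149)}
top crop origin 252 148 tcp px [284.1 186.7]
scene crop origin 205 174 tcp px [237.5 212.2]
16.2 p [537.3   7.1 101.8] F [-0.25 -0.1   1.23] M [-0.01   0.066  0.039]
along,across vs (.537,.007) mm [0.13 0.33] F along,across [-0.15 -0.22]
```

View pics/l12.png

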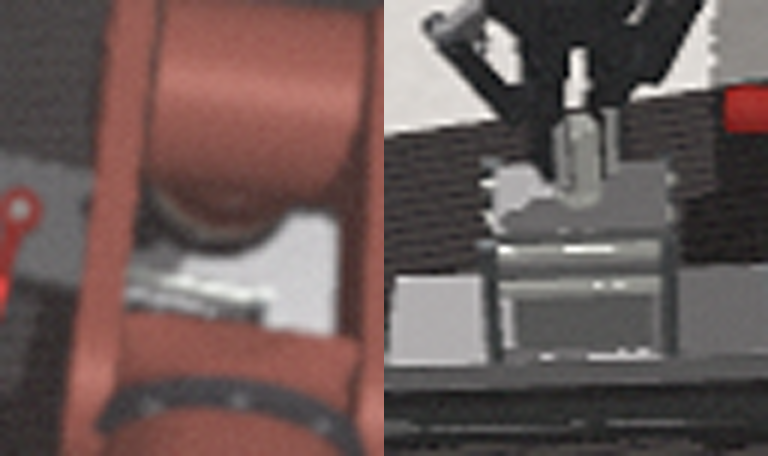

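Request:
{"op": "send_rows", "data": {"targets": [[[0,0,0],[0,0,-0.001],255],[[0,0,0],[0,0,-0.002],255],[[0,0,0],[0,0,-0.002],255],[[0,0,0],[0,0,-0.002],255]]}}

```text
time: 16.6
tcp_pos: [0.5374, 0.007, 0.1001]
tool_rot: [-0.115, 0.993, -0.0, -0.0]
ft_force: [-1.3, -0.7, 4.6]
opening: 0.0149
```

```bash
python3 st.py
```

```text
16.6 p [537.4   7.  100.1] F [-1.32 -0.73  4.6 ] M [ 0.065  0.428 -0.035]
along,across vs (.537,.007) mm [0.13 0.38] F along,across [-0.97 -1.15]
```

Request:
{"op": "send_rows", "data": {"targets": [[[0,0,0],[0,0,0.002],255],[[0,0,0],[0,0,0.002],255],[[0,0,0],[0,0,0.002],180],[[0,0,0],[0,0,0.002],0],[[0,0,0],[0,0,0.002],0],[[0,0,0],[0,0,0.002],0]]}}

```text
time: 17.2
tcp_pos: [0.5376, 0.0071, 0.1017]
tool_rot: [-0.115, 0.993, -0.0, 0.0]
ft_force: [-0.4, 0.3, 0.2]
opening: 0.0677
```

Request:
{"op": "send_rows", "data": {"targets": [[[0,0,0],[0,0,0.02],0],[[0,0,0],[0,0,0.05],0],[[0,0,0],[0,0,0.08],0],[[0,0,0],[-0.05,0.05,0.08],0],[[0,0,0],[-0.1,0.09,0.08],0],[[0,0,0],[-0.12,0.12,0.08],255],[[0,0,0],[-0.12,0.12,0.08],255],[[0,0,0],[-0.12,0.12,0.08],255]]}}

```text
time: 18.0
tcp_pos: [0.4156, 0.1288, 0.1816]
tool_rot: [-0.116, 0.993, 0.0, -0.0]
ft_force: [0.6, -0.5, 0.8]
opening: 0.0438
```

```bash
python3 st.py; python3 look.py 13 "[.537,.05,.08]"; python3 - <<'E'
from h import *
import pickle
T=pickle.load(open('top13.pkl','rb')); cv2.imwrite('pics/t13.png',cv2.resize(T['pixels'][150:270,200:360],None,fx=5,fy=5,interpolation=cv2.INTER_CUBIC))
E
```

```text
18.0 p [415.6 128.8 181.6] F [ 0.61 -0.54  0.78] M [-0.    -0.013  0.019]
along,across vs (.537,.007) mm [  95.24 -143.17] F along,across [-0.41  0.7 ]
{'time': np.float64(18.0), 'tcp_pos': array([0.4156, 0.1288, 0.1816]), 'tool_rot': array([-1.164e-01,  9.932e-01,  3.000e-04, -1.000e-04]), 'ft_force': array([ 0.6063, -0.539 ,  0.779 ]), 'torque': array([-0.0004, -0.0131,  0.0193]), 'opening': np.float64(0.0438)}
top crop origin 238 149 tcp px [270.8 187.8]
scene crop origin 220 178 tcp px [252.9 216. ]
```

View pics/l13.png

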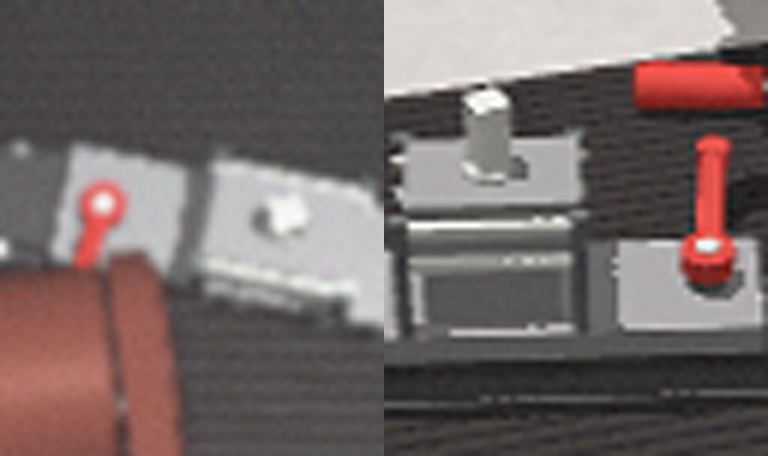

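View pics/t13.png

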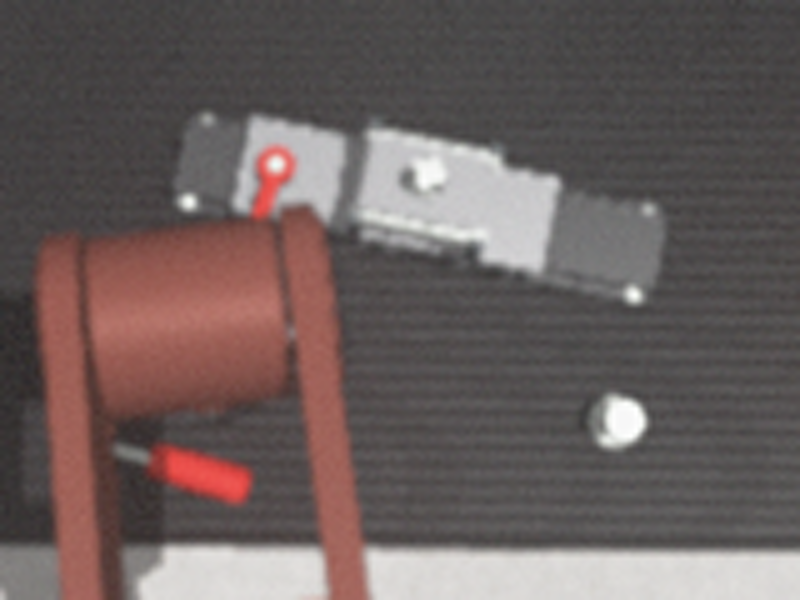

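Pin is home: collar flush on the top plate, knob upright (scene crop 487,135). Now the lever.

```bash
python3 - <<'E'
from h import *
import pickle
S=pickle.load(open('scene0.pkl','rb'));T=pickle.load(open('top0.pkl','rb'))
def red(im,box):
    x0,x1,y0,y1=box; h=cv2.cvtColor(im,cv2.COLOR_BGR2HSV); m=((h[...,1]>130)&((h[...,0]<8)|(h[...,0]>172))&(h[...,2]>70)).astype(np.uint8); q=np.zeros_like(m); q[y0:y1,x0:x1]=m[y0:y1,x0:x1]; return q
m=red(T['pixels'],(235,265,175,212)); ys,xs=np.nonzero(m); 
for y in range(ys.min(),ys.max()+1): print(y,xs[ys==y].min(),xs[ys==y].max(),end='; ')
print()
piv=onz(T,254.8,182.4,.077); print('pivot',piv)
for p in[(248,205.3)]:
    t=onz(T,*p,.074); d=t-piv; az=np.degrees(np.arctan2(d[1],d[0])); print('tip',t,np.linalg.norm(d[:2]),'az',az,'value',np.radians(168.55-az))
d=onz(T,240,244,.01); print('driver handle',d)
# current finger tip in scene
S=pickle.load(open('scene13.pkl','rb')); cv2.imwrite('pics/s13.png',cv2.resize(S['pixels'][110:260,200:400],None,fx=4,fy=4,interpolation=cv2.INTER_CUBIC))
print(proj(S,[.4156,.1288,.1816]))
E
```

```text
180 256 256; 181 257 257; 182 252 252; 183 252 252; 184 252 257; 185 252 257; 186 253 255; 187 252 254; 188 252 254; 189 252 253; 190 251 253; 191 251 253; 192 251 252; 193 250 253; 194 249 253; 195 249 253; 196 249 252; 197 248 252; 198 248 252; 199 248 251; 200 247 251; 201 247 251; 202 246 250; 203 246 250; 204 245 250; 205 245 250; 206 245 249; 207 246 249; 
pivot [0.55532412 0.10352755 0.077     ]
tip [0.47834283 0.12549906 0.074     ] 0.08005539394038938 az 164.07053074224 value 0.07818148728977858
driver handle [0.35043938 0.15405464 0.01      ]
[269.1614693  159.46385022]
```

View pics/s13.png

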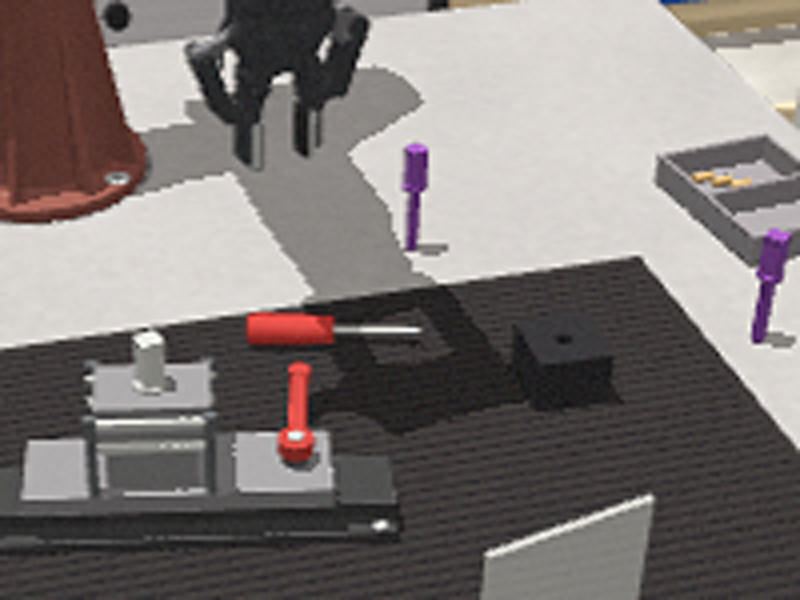

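Request:
{"op": "send_rows", "data": {"targets": [[[0,0,0],[0.035,-0.023,0],255],[[0,0,0],[0.067,-0.046,0],255],[[0,0,0],[0.067,-0.046,-0.02],255],[[0,0,0],[0.067,-0.046,-0.06],255],[[0,0,0],[0.067,-0.046,-0.1],255],[[0,0,0],[0.067,-0.046,-0.13],255],[[0,0,0],[0.067,-0.046,-0.14],255],[[0,0,0],[0.067,-0.046,-0.14],255]]}}

```text
time: 18.9
tcp_pos: [0.4837, 0.0801, 0.0402]
tool_rot: [-0.114, 0.993, 0.0, -0.002]
ft_force: [0.2, 0.9, 0.4]
opening: -0.0003
```

```bash
python3 look.py 14 "[.50,.08,.08]"; python3 st.py; python3 - <<'E'
import numpy as np
piv=np.array([.5563,.1043])
for az in (165,155,145,135,125,115,105,97,92,88,86):
    a=np.radians(az);u=np.array([np.cos(a),np.sin(a)]);p=np.array([np.sin(a),-np.cos(a)])
    b=np.radians(az-90-103); e=14.5*abs(np.cos(b))+11*abs(np.sin(b)); d=(6+e)/1e3
    print(az,round(d*1e3,1),np.round(piv+.065*u-d*p,4))
E
```

```text
{'time': np.float64(18.9), 'tcp_pos': array([0.4837, 0.0801, 0.0402]), 'tool_rot': array([-1.139e-01,  9.935e-01,  1.000e-04, -1.900e-03]), 'ft_force': array([0.1524, 0.8515, 0.406 ]), 'torque': array([-0.0344,  0.0372, -0.0411]), 'opening': np.float64(-0.0003)}
top crop origin 229 160 tcp px [261.7 198.7]
scene crop origin 228 168 tcp px [260.2 206.7]
19.0 p [486.3  80.6  43.1] F [ 0.28 -0.44  0.23] M [0.033 0.035 0.028]
along,across vs (.537,.007) mm [ 62.09 -64.26] F along,across [-0.37  0.36]
165 24.0 [0.4873 0.098 ]
155 24.2 [0.4872 0.1098]
145 23.9 [0.4894 0.122 ]
135 23.0 [0.4941 0.134 ]
125 21.6 [0.5013 0.1451]
115 19.8 [0.5109 0.1549]
105 17.5 [0.5226 0.1626]
97 18.5 [0.5301 0.1666]
92 19.6 [0.5345 0.1686]
88 20.4 [0.5382 0.17  ]
86 20.8 [0.5401 0.1706]
```

View pics/l14.png

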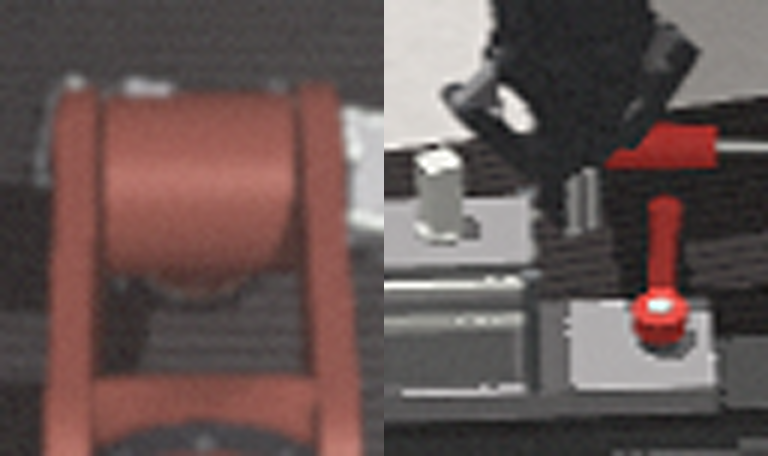

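Request:
{"op": "send_rows", "data": {"targets": [[[0,0,0],[0,0,-0.008],255],[[0,0,0],[0,0,-0.008],255],[[0,0,0],[0.003,0.01,-0.008],255],[[0,0,0],[0.003,0.018,-0.008],255],[[0,0,0],[0.003,0.024,-0.008],255],[[0,0,0],[0.003,0.03,-0.008],255]]}}

```text
time: 19.6
tcp_pos: [0.4881, 0.1114, 0.0342]
tool_rot: [-0.115, 0.993, -0.001, 0.001]
ft_force: [1.7, -2.7, 0.6]
opening: -0.0001
```

```bash
python3 look.py 15 "[.50,.09,.08]"; python3 st.py
```

```text
{'time': np.float64(19.6), 'tcp_pos': array([0.4881, 0.1114, 0.0342]), 'tool_rot': array([-1.152e-01,  9.933e-01, -7.000e-04,  6.000e-04]), 'ft_force': array([ 1.652 , -2.7349,  0.555 ]), 'torque': array([-0.4652, -0.1168, -0.0886]), 'opening': np.float64(-0.0001)}
top crop origin 226 160 tcp px [258.7 198.7]
scene crop origin 231 168 tcp px [263.6 206.2]
19.7 p [487.7 111.9  34.1] F [-0.18  0.46  0.43] M [-0.091  0.011  0.038]
along,across vs (.537,.007) mm [ 93.02 -69.09] F along,across [ 0.41 -0.27]
```

View pics/l15.png

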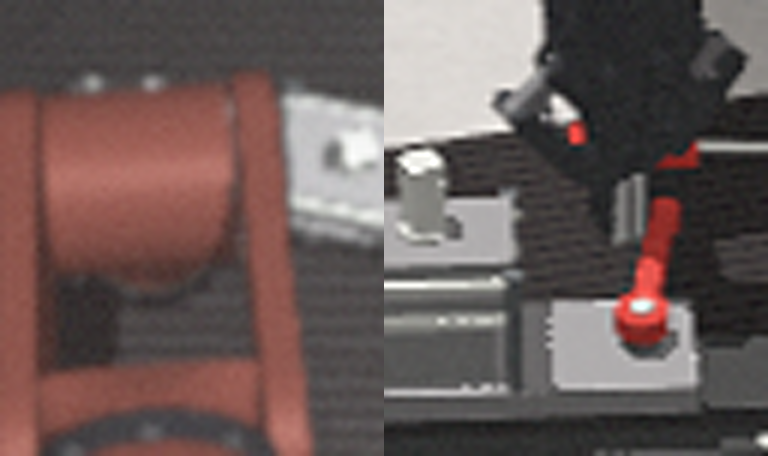

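Request:
{"op": "send_rows", "data": {"targets": [[[0,0,0],[0.002,0.0115,0],255],[[0,0,0],[0.004,0.018,0],255],[[0,0,0],[0.007,0.0235,0],255],[[0,0,0],[0.01,0.03,0],255],[[0,0,0],[0.014,0.035,0],255],[[0,0,0],[0.019,0.04,0],255],[[0,0,0],[0.0235,0.0445,0],255],[[0,0,0],[0.0235,0.0445,0],255]]}}

```text
time: 20.5
tcp_pos: [0.5116, 0.1565, 0.0337]
tool_rot: [-0.115, 0.993, 0.001, 0.0]
ft_force: [-0.2, -0.5, -0.3]
opening: 0.0002
```

```bash
python3 look.py 16 "[.52,.11,.08]"; python3 st.py
```

```text
{'time': np.float64(20.5), 'tcp_pos': array([0.5116, 0.1565, 0.0337]), 'tool_rot': array([-1.146e-01,  9.934e-01,  5.000e-04,  2.000e-04]), 'ft_force': array([-0.2154, -0.5332, -0.3283]), 'torque': array([ 0.0239,  0.0015, -0.0196]), 'opening': np.float64(0.0002)}
top crop origin 220 154 tcp px [252.7 192.7]
scene crop origin 240 171 tcp px [272.1 209.2]
20.6 p [511.4 156.3  33.9] F [-0.47  0.74 -0.22] M [-0.024 -0.056 -0.014]
along,across vs (.537,.007) mm [141.24 -54.69] F along,across [ 0.63 -0.61]
```

View pics/l16.png

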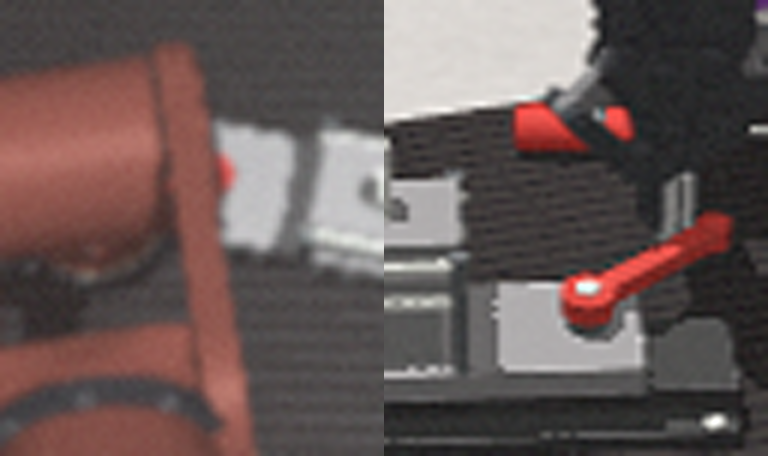

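Request:
{"op": "send_rows", "data": {"targets": [[[0,0,0],[0.006,0.004,0],255],[[0,0,0],[0.012,0.008,0],255],[[0,0,0],[0.0195,0.0115,0],255],[[0,0,0],[0.0235,0.0135,0],255],[[0,0,0],[0.026,0.0145,0],255],[[0,0,0],[0.026,0.0145,0],255]]}}

```text
time: 21.2
tcp_pos: [0.5376, 0.1705, 0.0338]
tool_rot: [-0.115, 0.993, 0.0, 0.0]
ft_force: [-1.7, -0.8, -0.8]
opening: 0.0001
```

```bash
python3 look.py 17 "[.54,.11,.08]"; python3 st.py
```

```text
{'time': np.float64(21.2), 'tcp_pos': array([0.5376, 0.1705, 0.0338]), 'tool_rot': array([-1.145e-01,  9.934e-01,  2.000e-04,  4.000e-04]), 'ft_force': array([-1.6701, -0.754 , -0.8471]), 'torque': array([-0.1167,  0.1277,  0.0142]), 'opening': np.float64(0.0001)}
top crop origin 220 148 tcp px [252.8 186.8]
scene crop origin 241 175 tcp px [274.  213.3]
21.3 p [537.6 170.5  34. ] F [-0.19  0.18 -1.13] M [-0.005  0.069  0.026]
along,across vs (.537,.007) mm [160.38 -31.88] F along,across [ 0.14 -0.23]
```

View pics/l17.png

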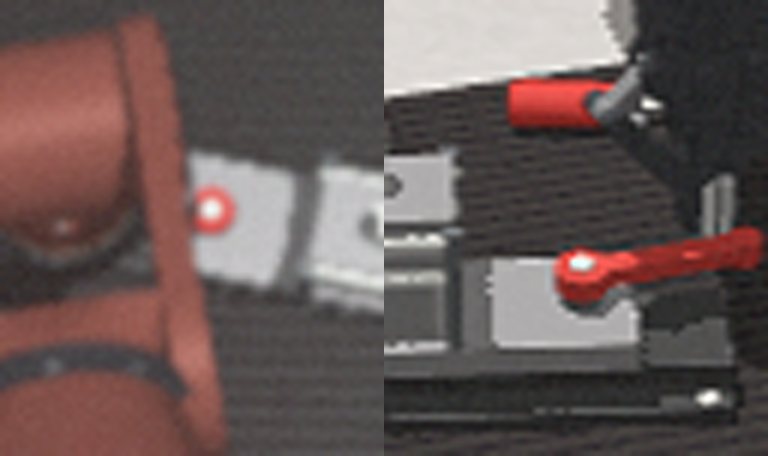

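```bash
python3 - <<'E'
from h import *
import pickle
S=pickle.load(open('scene17.pkl','rb'))
p=onz(S,241+(582-384)/6,175+263/6,.077)
for uv in((741,242),(748,245)):
    t=onz(S,241+(uv[0]-384)/6,175+uv[1]/6,.073); d=(t-p); az=np.degrees(np.arctan2(d[1],d[0])); print(p,t,np.linalg.norm(d[:2]),az,np.radians(168.55-az))
E
```

```text
[0.56034785 0.10451477 0.077     ] [0.55897137 0.18232763 0.073     ] 0.07782503671472013 91.01343932174065 1.3532682745079936
[0.56034785 0.10451477 0.077     ] [0.56197035 0.18477879 0.073     ] 0.08028042074030464 88.84195313336747 1.3911678581566873
```

Request:
{"op": "send_rows", "data": {"targets": [[[0,0,0],[0.0015,0.0003,0],255],[[0,0,0],[0.003,0.0005,0],255],[[0,0,0],[0.004,0.0005,0],255],[[0,0,0],[0.004,0.0005,0],255]]}}

```text
time: 21.7
tcp_pos: [0.541, 0.1708, 0.0338]
tool_rot: [-0.114, 0.993, 0.0, -0.0]
ft_force: [-2.6, -0.2, 0.7]
opening: 0.0001
```

```bash
python3 st.py
```

```text
21.7 p [541.  170.8  33.8] F [-2.58 -0.22  0.66] M [-0.006  0.238  0.042]
along,across vs (.537,.007) mm [161.29 -28.62] F along,across [-0.73 -2.49]
```

Not against the stop yet, only the push force. A little more, then back off and up.

Request:
{"op": "send_rows", "data": {"targets": [[[0,0,0],[0.001,0,0],255],[[0,0,0],[0.002,0,0],255],[[0,0,0],[0.002,0,0],255]]}}

```text
time: 22.0
tcp_pos: [0.5431, 0.1708, 0.0338]
tool_rot: [-0.115, 0.993, 0.0, 0.0]
ft_force: [-1.5, 1.1, -0.0]
opening: 0.0002
```

```bash
python3 st.py
```

```text
22.0 p [543.1 170.8  33.8] F [-1.47  1.15 -0.03] M [0.062 0.235 0.053]
along,across vs (.537,.007) mm [161.74 -26.49] F along,across [ 0.83 -1.67]
```

Request:
{"op": "send_rows", "data": {"targets": [[[0,0,0],[-0.015,0,0],255],[[0,0,0],[-0.03,0,0.01],255],[[0,0,0],[-0.05,0.02,0.06],255],[[0,0,0],[-0.09,0.05,0.1],255],[[0,0,0],[-0.13,0.09,0.14],255],[[0,0,0],[-0.17,0.13,0.14],255],[[0,0,0],[-0.17,0.13,0.14],255],[[0,0,0],[-0.17,0.13,0.14],255]]}}

```text
time: 22.8
tcp_pos: [0.3721, 0.3045, 0.1767]
tool_rot: [-0.117, 0.993, 0.002, 0.003]
ft_force: [0.5, -0.4, -0.1]
opening: 0.0005
```

```bash
python3 look.py 18 "[.54,.08,.08]"; python3 - <<'E'
from h import *
import pickle
for n in('top','scene'):
  c=pickle.load(open(n+'18.pkl','rb')); cv2.imwrite(f'pics/f_{n}.png',cv2.resize(c['pixels'],(800,600)))
E
```

```text
{'time': np.float64(22.8), 'tcp_pos': array([0.3721, 0.3045, 0.1767]), 'tool_rot': array([-0.1172,  0.9931,  0.0021,  0.0027]), 'ft_force': array([ 0.4924, -0.4379, -0.1253]), 'torque': array([ 0.0332, -0.0479,  0.0316]), 'opening': np.float64(0.0005)}
top crop origin 229 148 tcp px [261.8 186.8]
scene crop origin 231 176 tcp px [263.6 215. ]
```

View pics/l18.png

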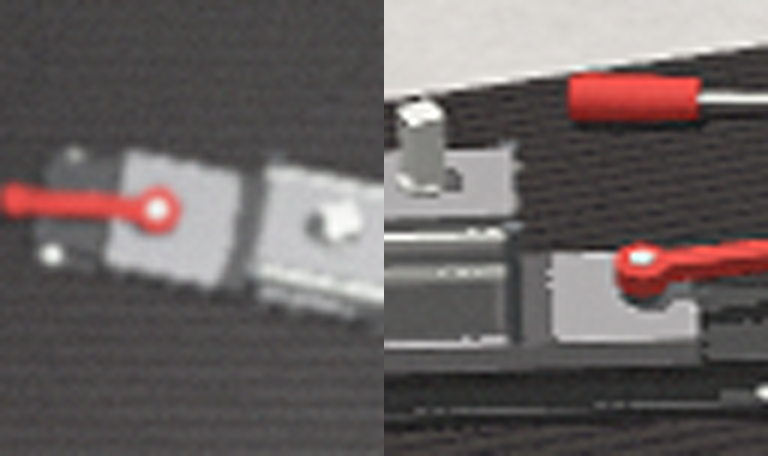

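View pics/f_top.png

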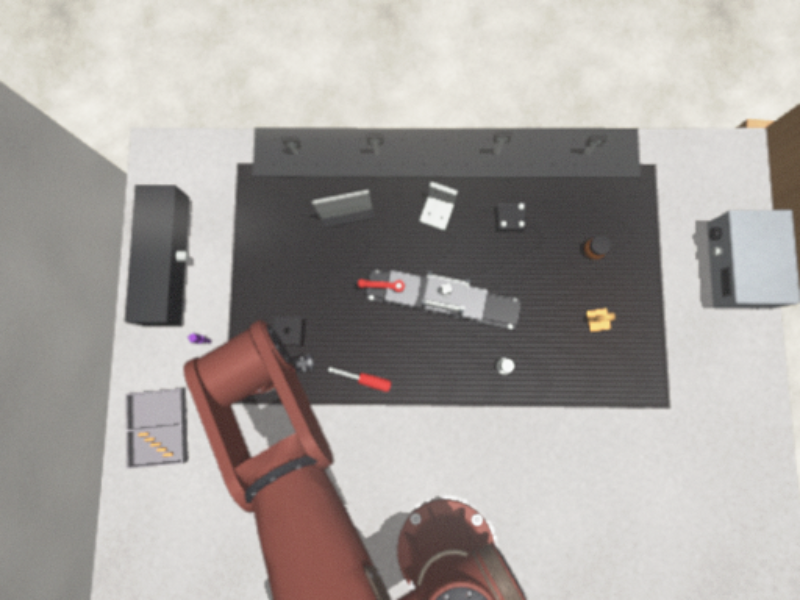

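View pics/f_scene.png

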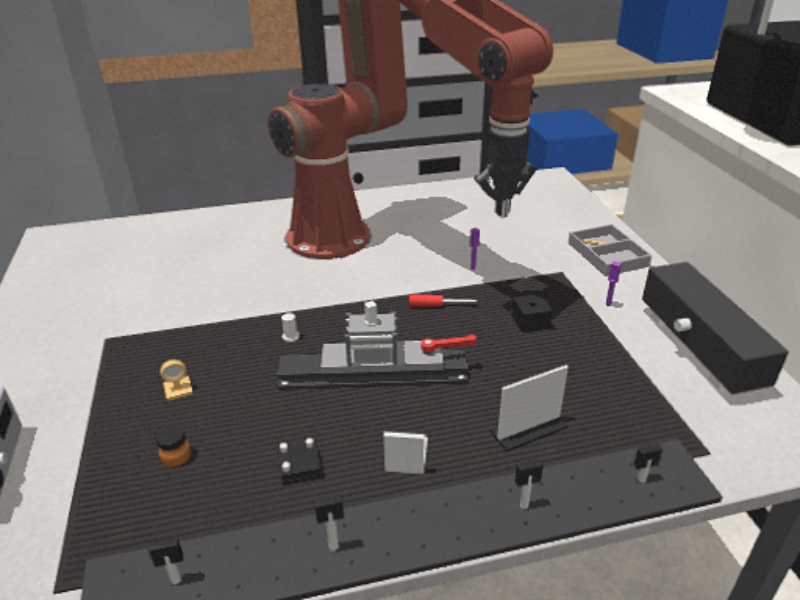

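```bash
python3 - <<'E'
from h import *
import pickle
S=pickle.load(open('scene18.pkl','rb'));T=pickle.load(open('top18.pkl','rb'))
p=onz(T,229+157/6,148+209/6,.077); t=onz(T,229+16/6,148+199/6,.074); d=t-p; az=np.degrees(np.arctan2(d[1],d[0]));print(p,t,np.linalg.norm(d[:2]),az,np.radians(168.55-az))
a=(231+(421-384)/6,176+110/6); b=(229+343/6,148+217/6)
print('knob top',two(T,b,S,a), 'expect z', .121+.040)
print(np.round(bot.get_obs()['qvel'],3), bot.get_obs()['time'])
E
```

```text
[0.55385911 0.10228459 0.077     ] [0.55954646 0.18147161 0.074     ] 0.07939099940499222 85.89196983226209 1.4426547796398275
knob top (array([0.53626766, 0.0064839 , 0.16099496]), np.float64(0.004270605742231457)) expect z 0.161
[-0.039  0.025  0.007 -0.004  0.004 -0.001] 22.9
```

Lever reads about 1.44 rad (80 mm from pivot to tip, as it should be). The knob top is at z 0.161, where flush seating puts it. The arm is clear, so I let it settle and hand in.

Request:
{"op": "send_rows", "data": {"targets": [[[0,0,0],[0,0,0.02],255],[[0,0,0],[0,0,0.02],255],[[0,0,0],[0,0,0.02],255],[[0,0,0],[0,0,0.02],255]]}}

```text
time: 23.3
tcp_pos: [0.3732, 0.2997, 0.1927]
tool_rot: [-0.114, 0.994, -0.0, -0.001]
ft_force: [-0.1, 0.1, 0.2]
opening: -0.0
```

```bash
python3 -c "
from h import *
print(bot.get_obs()['ft_force']); print(bot.sign_off())"
```

```text
[-0.1050647   0.10286076  0.20294741]
the job is handed in; nothing more can be done
None
```

I took the pin from the stand and threaded it by feel through both plates into the bore until the collar seated. Then I swung the lever to its stop with the closed fingers, backed off and handed the job in at about 23.4 s.

**Last checks**
- **Pin:** the knob top measured z 0.161, which is the flush value. It looks upright, with its collar on the plate.
- **Lever:** about 1.44 rad from the top picture (stop at 1.45).
- **Forces:** the readings I took stayed under about 7 N. They came only at the end of each move call, so a short peak in between could have been missed.
- **Bystanders:** all look unmoved in the final pictures.
- **Robot:** clear of everything.

**What failed or disagreed**
- **First grasp missed:** the finger ends sat about 30 mm above the reported TCP in the pictures. The first close met only air above the knob, so I went lower by what the pictures showed.
- **First bore search stuck:** friction from the sideways push held the pin before it reached the block. It dropped in once I eased that push.
- **Camera disagreement:** the two views differed by about 3–4 mm at the stack. The knob-top measurement above therefore carries a 4 mm mismatch.

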